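# Open the childproof tool box with the push rod

### The arm

A 6-joint arm with a two-finger parallel gripper is mounted at the origin on the work surface. World frame = base frame: x ahead of the robot, y to its left, z up, the work surface at z = 0. Lengths are in m, angles in rad, forces in N, time in s.
With the tool pointing down it reaches from about 0.35 to 0.975 m from the base axis. Payload 4.9 kg.
Tool frame: the origin (TCP) lies on the mounting face of the last link; the fingertips stand 173 mm ahead of it and the grasp point (between the pads) lies 155 mm ahead of it; x points along the fingers, z is the direction in which the jaws open and shut, and the axes are right-handed (so a half turn about x gives the same grasp; the last joint's range is limited). The gripper opens to 85 mm and grips with 20 to 120 N. Pads are 22 mm wide; open, the fingers measure 114 mm over their backs; the gripper's body (76 mm by 85 mm) begins 54 mm behind the grasp point. The pads swing forward as they close: fully open they stand 13 mm farther back than shut.
Start: joints at [1.007, 0.053, 1.613, -0, 1.476, -0.119], TCP at [0.269, 0.564, 0.405] pointing down, gripper open.
Joint ranges: [-3.01, 3.01], [-1.01, 2.22], [0.06, 2.58], [-1.02, 4.17], [0.09, 2.62], [-3.14, 3.14]. Speed limits (rad/s): [2.57, 2.57, 3.14, 3.14, 3.14, 3.14].

### API

Orientations are given as a rotation vector (axis times angle).
In Python, from station import get_obs, get_image, get_calibration, finish_job, look_for, masks_of, tip_of gives the robot as it stands.
- The arm moves only by the tool carry_out, never from a script. Its argument "increments" is a list of rows, each a list of 3 entries, a list of its own where there are three numbers: the turn, a rotation vector about the world's x, y, z in units of 0.1 rad (1.0 is 0.1 rad), then the shift along the world's x, y, z in units of 20 mm (1.0 is 20 mm), then the opening, from 0 (shut) to 1 (fully open). A call has 1 to 8 rows; each row shifts and turns the pose as measured when the row begins; what a row does not reach is not made up. A row lasts 1/10 s, in which the tool goes at most 50 mm and 8.59 degrees, less where a joint would pass 70% of its speed; a pose out of reach is approached as far as the arm can. A call with a number of a shift or a turn outside -1 to 1 is refused whole. A call with a gripper value outside its range is refused whole. The fingers move at their own pace and stop on an object; "squeeze" is the grip in N (left out, the last holds). Time passes only in rows, so rows that do not move let the fingers close. It gives the time, the measured TCP pose, the force and the opening at its end, in the units of the state.
- get_obs(): the state, without advancing time (a new reading comes with each control period).
- get_image(name): name is "scene" or "top"; returns (picture, depth): 480x640x3 uint8, blue, green, red; 480x640 float32, m along the optical axis (not along the pixel's ray), 0 where there is no reading.
- get_calibration(name): a dict with "fx", "fy", "cx", "cy" (pixels), "k1" (the pictures are not rectified: a ray, as slopes to the right and down, at radius r is drawn at 1 + k1 r^2 times it, then the intrinsics apply), "position" and "orientation" of the camera in the world. Camera axes: x right, y down, z forward; pixel columns grow to the right and rows downward; lengths in m; the calibration is good to about 2 mm. A picture is of the moment at which its call begins. get_calibration takes no time and is no camera call.
- finish_job(): hands the job in, once; it reports no verdict.
Trained networks look in the newest picture that a camera, given by its name, has taken for a name from the list of things; names that differ only in an ending like _2 or _b are one class to them, and where a whole thing is asked for, a point or a joint stands for the part that bears it (a point fixed in the world has none). Each returns a list of dicts, best first, with "p" (0 to 1); they miss things now and then, are a little off and sometimes report something else, mostly with a low value. They report only what shows in the picture. A call takes as long as a camera call. They do not tell look-alikes from the thing itself.
- look_for(camera, query): "centre" ([column, row] in pixels, amid what is visible of it).
- masks_of(camera, query): "region" (480x640 bool, what is visible of it) and "centre" ([column, row] in pixels, amid what is visible of it).
- tip_of(camera, query): "centre" ([column, row] in pixels: a listed point, or the origin of a listed thing).
The state is a dict: "t": time; "q": joint angles; "dq": joint speeds; "effort": joint torques, N m; "tool_pos": TCP position; "tool_rot": TCP orientation; "contact_force": force on the tool from outside, world axes, zero at the start; "wrist_torque": the same for the moment, N m; "opening": finger opening in m.
Only numpy, scipy, OpenCV 4.12 (cv2) and the standard library are available. Lean on these libraries where they do the work, as an engineer would, in place of code of your own. Each camera call takes 0.05 s, during which the arm holds its last target.

### The job

The lid of the childproof plywood box is locked by a latch hidden behind the narrow upright slot in its front. Take the hand tool with the long thin shaft from the board, push its shaft through the slot to press the latch until the lid springs ajar, then swing the lid right over until it rests open by itself, and lay the tool back flat on the board. Leave the other two hand tools, the glue bottle and the bowl where they are.

Things in the scene. Friction and masses are not known exactly. Their poses are not given: they have to be found in the camera images.
- box: plywood box fixed to the table, 180 mm wide (y), 135 mm deep (x), 105 mm high plus the 8 mm lid, walls 8 mm. This point lies on the table under the middle of its outer front face; x is level and points straight into the box, y along the front, z up. The front is the side towards the robot
- slot (a point): centre of the slot in the outer front face, in its middle, 60 mm above the table; axes as the box (push along +x). The slot is upright, 15 mm wide, 26 mm high, through the 8 mm wall. Two steel guide cheeks, each 6 mm thick and 46 mm high, 18 mm apart, stand 15 mm out of the face, one on either side of the slot, and are seen from above
- latch (a joint): travel (m) of the hidden steel latch tab, 0 at rest, 0.014 at its stop. An upright plate 34 mm wide, 40 to 92 mm above the table, its front 40 mm behind the outer front face, straight behind the slot; slides straight inwards on a spring (2 N at first, 7 N at the stop), springs back when let go, frees the lid after about 8 mm: press 11 to 13 mm to be sure
- lid (a joint): angle (rad) of the lid: 0 shut, 1.95 at its stop leaning back beyond upright. Once freed, a spring lifter raises it to about 0.37 and it stays ajar there, front edge about 50 mm up; from there it swings freely (about 1 N at the front edge); past about 1.6 it falls back by itself and stays open
- lid_hinge (a point): middle of the lid's hinge line along the top rear edge of the box, 109 mm above the table, 135 mm behind the front face; turns with the lid about y, axes as the box while shut. The lid, a plate 135 x 180 x 8 mm of 120 g, reaches from here to the front face; the hinge line lies half-way through its thickness
- lid_edge (a point): middle of the lid's front edge, half-way through its thickness; 135 mm from the hinge. Below it a steel catch 30 mm wide hangs to 27 mm under this point, and a lifter pin 10 mm thick stands under the lid's middle, 50 mm from the hinge; from 25 mm to either side of the middle outwards the underside is free
- rod_grip (a point): centre of the handle of the tool to use, a wooden hand tool lying flat on the board, all of the same pale wood: square handle 22 x 22 x 90 mm, round shaft out of one end along its axis, here 8 mm thick and 110 mm long (the long thin one; 200 mm overall, about 70 g, balancing 12 mm from the handle's centre towards the shaft). x points along the shaft, z up; handle centre 11 mm above the board
- rod_tip (a point): end of that tool's shaft, 155 mm from its handle's centre
- thick_grip (a point): centre of the handle of another tool, to be left alone, a wooden hand tool lying flat on the board, all of the same pale wood: square handle 22 x 22 x 90 mm, round shaft out of one end along its axis, here 20 mm thick and 110 mm long: too thick for the slot
- stub_grip (a point): centre of the handle of another tool, to be left alone, a wooden hand tool lying flat on the board, all of the same pale wood: square handle 22 x 22 x 90 mm, round shaft out of one end along its axis, here 8 mm thick and only 30 mm long: too short to reach the latch
- board: brown wooden board fixed on the table, 250 x 250 x 12 mm, seen beside the box. This point lies on the table; the board reaches 60 mm from it in +x, 190 mm in -x and 125 mm either side in y; the top is 12 mm above the table. The three tools lie side by side about 85 mm apart, shafts roughly towards +x, in any order
- glue_mid (a point): half-way up a white glue bottle, 54 mm across, 120 mm high, standing beside the front of the box; to be left alone
- bowl_mid (a point): half-way up a terracotta bowl, 64 mm across, 45 mm high, standing at the other side of the box front; to be left alone
Mind the look-alikes: they are no part of the job. Of the things shaped like the box, the plywood one is meant. Leave any green look-alike of the part that bears rod_grip alone.

How it is judged:
By the outcome, as a careful person would: the job done as asked, in the order asked, and still so for the second after the job is handed in, with the robot touching nothing.
It also fails if it takes over 67 s, if anything falls off the work surface, if the arm or the gripper's body presses on something with over 40 N, if the wrist force passes 120 N, or if a joint passes its speed limit or range.

## Working session

There is one attempt and no reset: what is moved stays moved. The work goes in short steps, Python scripts to look and compute and a tool call to move; the robot and the scene stay as the last step left them, time stands still between calls to the robot, and variables do not carry over. Pictures are saved under pics/ and viewed, and the job is handed in when it is done.

Besides the shell and the picture viewer there is one more tool, called after "Call:" in YAML: its name, and indented under it one key for each argument. carry_out: Moves the arm, as the interface text tells. Shifts and turns lie within -1 to 1; 1 stands for 20 mm of shift or 0.1 rad of turn. Its arguments: {"type":"object","properties":{"increments":{"type":"array","items":{"type":"array"}},"squeeze":{"type":"number"}},"required":["increments"]}

```bash
ls; mkdir -p pics; cat > h.py <<'E'
import numpy as np, cv2
from scipy.spatial.transform import Rotation as R
from station import *
def cam(name):
    c=get_calibration(name); o=np.array(c["orientation"],float)
    M=R.from_rotvec(o).as_matrix() if o.size==3 else (o if o.shape==(3,3) else R.from_quat(o).as_matrix())
    return c,M,np.array(c["position"])
def ray(name,uv):
    c,M,p=cam(name)
    K=np.array([[c["fx"],0,c["cx"]],[0,c["fy"],c["cy"]],[0,0,1.]])
    s=cv2.undistortPoints(np.array(uv,float).reshape(-1,1,2),K,np.array([c["k1"],0,0,0.])).reshape(-1,2)
    return p,M,s
def atz(name,uv,z):
    p,M,s=ray(name,uv); d=np.c_[s,np.ones(len(s))]@M.T
    return p+d*((z-p[2])/d[:,2])[:,None]
def atd(name,uv,depth):
    p,M,s=ray(name,uv)
    uv=np.array(uv,float).reshape(-1,2)
    d=depth[uv[:,1].round().astype(int),uv[:,0].round().astype(int)]
    return p+(np.c_[s,np.ones(len(s))]*d[:,None])@M.T
def proj(name,P):
    c,M,p=cam(name); q=(np.array(P,float).reshape(-1,3)-p)@M; s=q[:,:2]/q[:,2:]
    s=s*(1+c["k1"]*(s**2).sum(1))[:,None]
    return s*[c["fx"],c["fy"]]+[c["cx"],c["cy"]]
E
python3 - <<'E'
from h import *
for n in("scene","top"):
    im,d=get_image(n); cv2.imwrite(f"pics/{n}0.png",im); np.save(f"{n}_d.npy",d); np.save(f"{n}_im.npy",im)
    print(get_calibration(n))
    for q in ["box","slot","rod_grip","rod_tip","thick_grip","stub_grip","board","lid_edge","lid_hinge","glue_mid","bowl_mid"]:
        print(n,q,[( [round(float(v)) for v in r["centre"]],round(r["p"],2)) for r in tip_of(n,q)][:4])
print(get_obs())
E
```

```text
pics
{'fx': 518.8477550421703, 'fy': 518.8477550421703, 'cx': 324.68560071893364, 'cy': 242.4236887616869, 'k1': -0.03018744722652042, 'position': array([ 1.28018777, -0.0129926 ,  1.31569382]), 'orientation': array([-1.88571993, -1.93348085,  0.54261484])}
scene box [([208, 177], 0.97), ([256, 291], 0.96), ([316, 186], 0.89)]
scene slot []
scene rod_grip [([438, 261], 0.89), ([430, 190], 0.69), ([254, 272], 0.21)]
scene rod_tip [([443, 314], 0.89), ([464, 164], 0.77), ([380, 248], 0.45)]
scene thick_grip [([405, 250], 0.94)]
scene stub_grip [([406, 255], 0.56), ([381, 246], 0.53)]
scene board [([404, 295], 0.7)]
scene lid_edge [([252, 272], 0.95), ([314, 167], 0.84), ([203, 152], 0.58), ([407, 253], 0.45)]
scene lid_hinge [([196, 190], 0.95), ([261, 320], 0.88), ([313, 202], 0.72), ([197, 286], 0.44)]
scene glue_mid [([306, 259], 0.88)]
scene bowl_mid [([195, 285], 0.75)]
{'fx': 498.4522317733825, 'fy': 498.4522317733825, 'cx': 325.98753336863865, 'cy': 242.90025384176244, 'k1': -0.02882232535277972, 'position': array([ 0.37673828, -0.02526788,  1.14297609]), 'orientation': array([-
[... 587 characters left out ...]
)]
top bowl_mid [([478, 191], 0.87)]
{'t': 1.2, 'q': array([ 1.00699028e+00,  5.26781958e-02,  1.61294262e+00, -4.09638764e-05,
        1.47602458e+00, -1.18972697e-01]), 'dq': array([-1.05686185e-03,  2.70700851e-04,  6.84191288e-04, -1.33770783e-03,
       -7.89882266e-05, -1.35360817e-03]), 'effort': array([ 6.63075048e-05, -3.93683803e+01, -3.70463312e+01, -1.08772622e-04,
        7.61336833e-04,  1.11270583e-05]), 'tool_pos': array([0.26891137, 0.56415218, 0.40469161]), 'tool_rot': array([-0.87566238,  1.38743545,  0.87556478]), 'contact_force': array([-0.69237464,  0.50153146,  0.18942404]), 'wrist_torque': array([-0.04846244,  0.03801467, -0.01436279]), 'opening': 0.08560046795239525}
```

View pics/scene0.png

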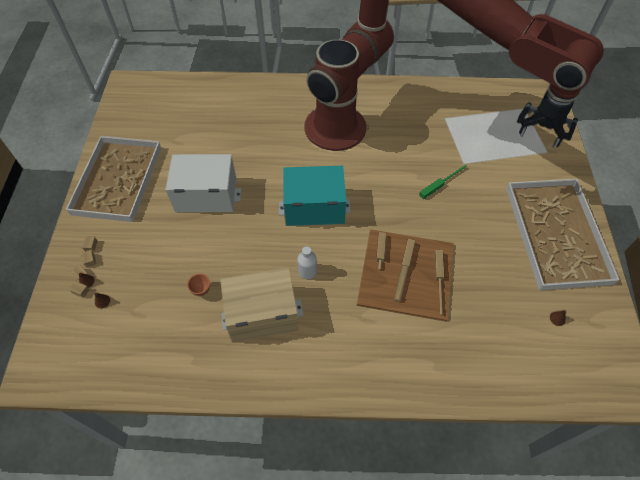

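View pics/top0.png

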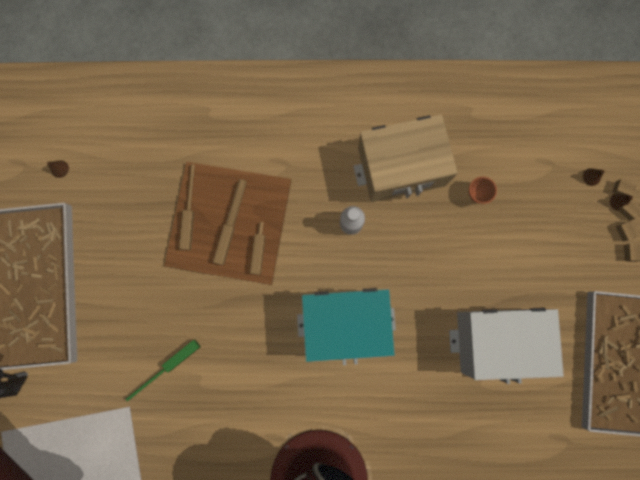

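```bash
python3 - <<'E'
import numpy as np,cv2
im=np.load("top_im.npy")
a=cv2.resize(im[150:290,155:300],None,fx=4,fy=4,interpolation=cv2.INTER_CUBIC)
cv2.imwrite("pics/crop_tools.png",a)
b=cv2.resize(im[105:235,325:510],None,fx=4.3,fy=4.3,interpolation=cv2.INTER_CUBIC)
cv2.imwrite("pics/crop_box.png",b)
from h import *
for n in ("scene","top"):
  # no new camera: uses newest
  for q in ["rod_grip","thick_grip","stub_grip","box","board"]:
    for r in masks_of(n,q)[:3]:
        m=r["region"].astype(np.uint8); ys,xs=np.nonzero(m); 
        print(n,q,round(r["p"],2),[round(float(v),1) for v in r["centre"]],m.sum(), xs.min(),xs.max(),ys.min(),ys.max(), cv2.minAreaRect(np.c_[xs,ys].astype(np.float32)))
        np.save(f"m_{n}_{q}_{int(xs.min())}.npy",m)
E
```

```text
scene rod_grip 0.78 [430.9, 185.0] 310 419 465 165 198 ((442.248046875, 180.1360321044922), (9.360340118408203, 54.64414978027344), 55.304847717285156)
scene rod_grip 0.62 [440.2, 265.7] 269 434 443 250 312 ((439.5452880859375, 280.9502258300781), (62.16765594482422, 8.704422950744629), 87.27368927001953)
scene thick_grip 0.59 [404.0, 270.9] 463 394 414 239 301 ((403.88458251953125, 270.2095031738281), (7.605390548706055, 64.01844024658203), 13.324530601501465)
scene stub_grip 0.51 [381.6, 248.7] 254 376 385 232 268 ((380.54486083984375, 249.9620819091797), (7.889321327209473, 36.37392044067383), 4.763641834259033)
scene stub_grip 0.21 [195.0, 284.9] 366 188 209 274 294 ((198.5, 284.0), (20.0, 21.0), 90.0)
scene box 0.91 [201.0, 179.8] 3817 166 240 154 211 ((203.0, 182.5), (57.0, 74.0), 90.0)
scene box 0.9 [314.7, 194.3] 3645 279 349 166 225 ((313.56988525390625, 195.38629150390625), (58.70049285888672, 70.24813842773438), 87.87889862060547)
scene box 0.67 [254.2, 306.2] 4570 221 301 268 341 ((259.9864807128906, 304.4189147949219), (64.60880279541016, 80.39111328125), 80.537673950195
[... 680 characters left out ...]
.65386962890625, 247.7692413330078), (10.915056228637695, 51.970550537109375), 7.125016689300537)
top box 0.81 [508.6, 346.2] 7330 449 563 308 383 ((505.2276611328125, 345.23101806640625), (75.73747253417969, 111.03180694580078), 85.2363510131836)
top box 0.67 [344.7, 325.9] 6166 298 394 287 363 ((346.1988525390625, 325.8828430175781), (73.89344024658203, 96.5981216430664), 86.05481719970703)
top box 0.63 [402.7, 160.0] 6540 354 456 115 201 ((402.55364990234375, 158.91705322265625), (75.08126068115234, 99.87553405761719), 77.90524291992188)
top board 0.65 [223.2, 216.8] 9405 165 291 162 282 ((227.7801971435547, 221.6951904296875), (109.63267517089844, 109.13526916503906), 10.420713424682617)
```

View pics/crop_tools.png

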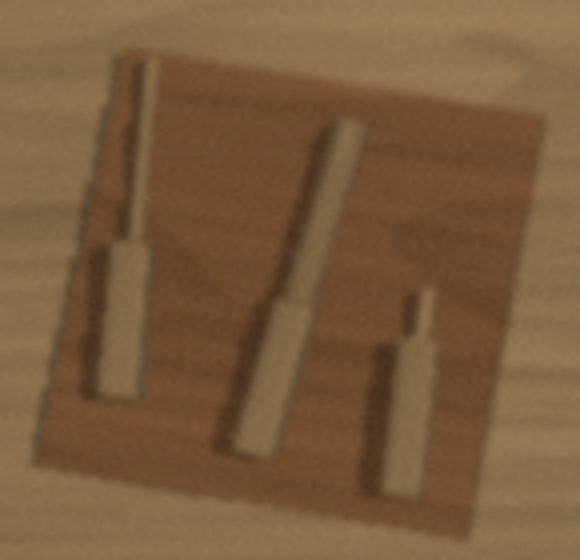

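View pics/crop_box.png

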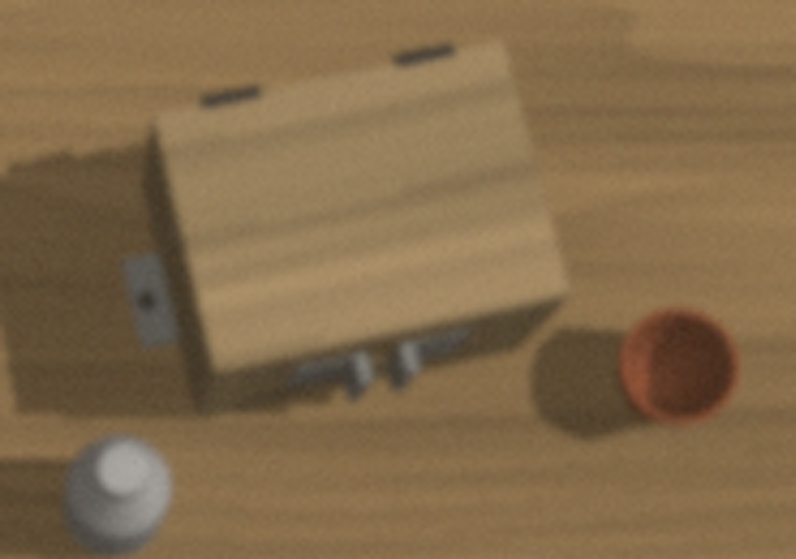

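```bash
python3 - <<'E'
from h import *
o=np.array([155,150.])
def cr(p,o,s): return (np.array(p,float)+.5)/s-.5+o
H=cr([[109,242],[152,242],[141,400],[98,397]],o,4)
P=atz("top",H,.034); print(P.round(4), P.mean(0).round(4))
f=(P[0]+P[1])/2; b=(P[2]+P[3])/2; print("len",np.linalg.norm(f-b),"ang",np.degrees(np.arctan2(*(f-b)[[1,0]])))
T=atz("top",cr([[150,60]],o,4),.023); print("tip",T, np.linalg.norm(T[0,:2]-P.mean(0)[:2]), np.degrees(np.arctan2(*(T[0]-P.mean(0))[[1,0]])))
o=np.array([325,105.])
L=atz("top",cr([[156,116],[502,42],[567,293],[214,372]],o,4.3),.113)
print(L.round(4)); e=np.linalg.norm(L-np.roll(L,-1,0),axis=1); print(e)
print("yaw sides",[np.degrees(np.arctan2(*(a-b)[[1,0]])) for a,b in ((L[0],L[3]),(L[1],L[2]))],"front",np.degrees(np.arctan2(*(L[3]-L[2])[[1,0]]))-90)
print("front mid",(L[2]+L[3])/2,"centre",L.mean(0))
C=atz("top",cr([[360,375],[405,366]],o,4.3),.083); print("cheeks tops approx",C)
d=np.load("top_d.npy"); 
print("lid z",atd("top",[[400,150],[430,160],[390,180]],d)[:,2], "board z",atd("top",[[205,200],[240,240]],d)[:,2],atd("top",[[300,400],[300,120]],d)[:,2])
dS=np.load("scene_d.npy"); print("scene lid z",atd("scene",[[260,290],[240,300]],dS)[:,2],atd("scene",[[100,330],[340,320]],dS)[:,2])
E
```

```text
[[0.5917 0.3114 0.034 ]
 [0.5917 0.2868 0.034 ]
 [0.5015 0.2896 0.034 ]
 [0.5031 0.314  0.034 ]] [0.547  0.3004 0.034 ]
len 0.08950461704188376 ang -1.7599936626844956
tip [[0.70133108 0.29521105 0.023     ]] 0.15441966270929697 -1.9422695666822776
[[ 0.7483 -0.0911  0.113 ]
 [ 0.7874 -0.265   0.113 ]
 [ 0.6581 -0.2934  0.113 ]
 [ 0.6178 -0.1188  0.113 ]]
[0.17818975 0.132444   0.17923042 0.13347549]
yaw sides [np.float64(11.957401947401852), np.float64(12.400804783433468)] front 12.996857328288968
front mid [ 0.63791104 -0.2061185   0.113     ] centre [ 0.70289437 -0.19209444  0.113     ]
cheeks tops approx [[ 0.62339876 -0.19523986  0.083     ]
 [ 0.6281052  -0.218075    0.083     ]]
lid z [0.11101247 0.11407078 0.11318503] board z [0.00639187 0.01207767] [ 0.00109795 -0.00044293]
scene lid z [0.11530673 0.11552275] [ 0.00371801 -0.00059014]
```

```bash
cat >> h.py <<'E'
def boxT(fx,fy,yaw):
    c,s=np.cos(yaw),np.sin(yaw); return lambda p: np.array(p,float)@np.array([[c,s,0],[-s,c,0],[0,0,1]])+[fx,fy,0]
def Rdown(yaw,sgn=1):
    # tool x=-Z, tool z = sgn*perp(left of shaft dir yaw)
    x=np.array([0,0,-1.]); z=sgn*np.array([-np.sin(yaw),np.cos(yaw),0]); return np.c_[x,np.cross(z,x),z]
def turn_to(Rt):
    Rc=R.from_rotvec(get_obs()["tool_rot"]).as_matrix(); return (R.from_matrix(Rt@Rc.T).as_rotvec()/0.1).round(2)
E
python3 - <<'E'
from h import *
print(R.from_rotvec(get_obs()["tool_rot"]).as_matrix().round(3))
for s in(1,-1): print(s,turn_to(Rdown(np.radians(-1.9),s)),turn_to(Rdown(np.radians(12.5),s)))
print("glue",atz("top",[[353,220]],.06),atz("scene",[[306,262]],.06),"bowl",atz("top",[[482,190]],.03), "green",atz("top",[[162,371]],.01))
B=boxT(.6375,-.206,np.radians(12.4))
pts=[]
for z in(0,.105,.113):
    pts+=[[0,.09,z],[0,-.09,z],[.135,-.09,z],[.135,.09,z]]
ck=[[0,y,z] for y in(.009,.015,-.009,-.015) for z in (.037,.083)]+[[-.015,y,.083] for y in(.009,.015,-.009,-.015)]
for n,o,s,sh in(("top",(325,105),5,(130,150)),("scene",(205,255),6,(95,115))):
    im=np.load(n+"_im.npy"); c=cv2.resize(im[o[1]:o[1]+sh[0],o[0]:o[0]+sh[1]],None,fx=s,fy=s,interpolation=cv2.INTER_CUBIC)
    q=((proj(n,B(pts))-o+.5)*s-.5).round().astype(int)
    for k in range(3): cv2.polylines(c,[q[4*k:4*k+4]],True,(0,0,255) if k==2 else (255,0,0),1)
    for u in ((proj(n,B(ck))-o+.5)*s-.5).round().astype(int): cv2.circle(c,tuple(int(v) for v in u),2,(0,255,0),-1)
    cv2.imwrite(f"pics/ov_{n}.png",c)
E
```

```text
[[-0.    -0.903  0.43 ]
 [-0.     0.43   0.903]
 [-1.     0.    -0.   ]]
1 [ 0.   -0.    4.12] [ 0.   -0.    6.63]
-1 [ -0.   -0.  -27.3] [ -0.    -0.   -24.79]
glue [[ 0.56508231 -0.07592287  0.06      ]] [[ 0.57185965 -0.07523257  0.06      ]] bowl [[ 0.64049227 -0.37219415  0.03      ]] green [[0.23095437 0.34943903 0.01      ]]
```

View pics/ov_top.png

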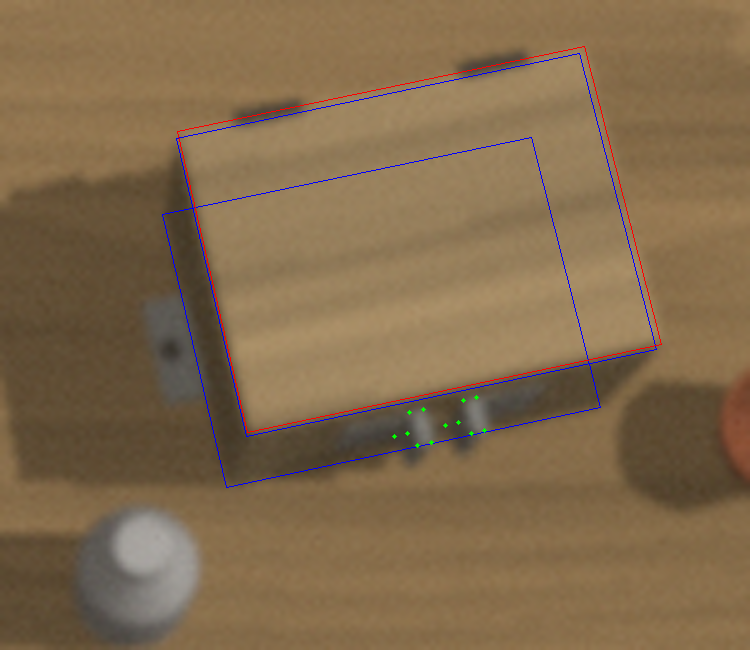

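View pics/ov_scene.png

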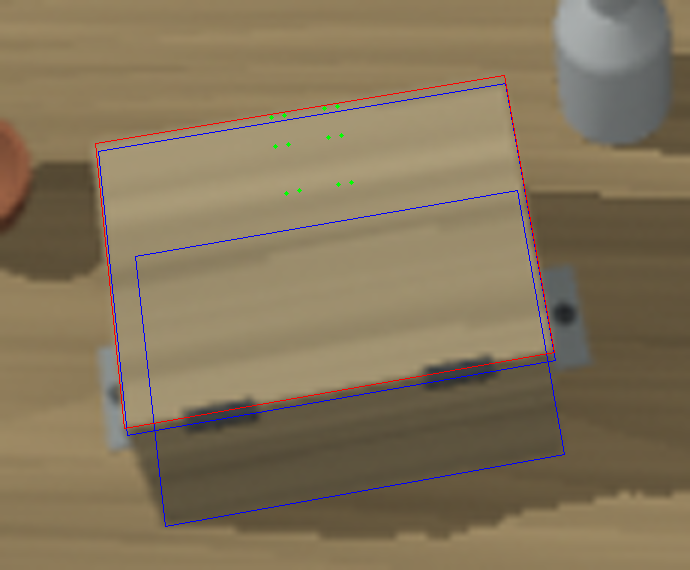

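The tools lie at about (188,222), (231,224) and (259,250) in the top picture, with a green look-alike at (162,371). The leftmost one, at (188,222), is the rod: it has a long thin shaft, while the middle one is thick, the right one is a stub, and the green one is not on the board. The plywood box is at (402,159). The grey and teal boxes are look-alikes. The enlarged crops confirm both choices.

Call:
carry_out:
  increments:
    - [[0, 0, 0.6], [1, -0.95, -0.4], 0.65]
    - [[0, 0, 0.6], [1, -0.95, -0.4], 0.65]
    - [[0, 0, 0.6], [1, -0.95, -0.4], 0.65]
    - [[0, 0, 0.6], [1, -0.95, -0.4], 0.65]
    - [[0, 0, 0.6], [1, -0.95, -0.4], 0.65]
    - [[0, 0, 0.6], [1, -0.95, -0.4], 0.65]
    - [[0, 0, 0.5], [1, -0.95, -0.4], 0.65]
    - [[0, 0, 0], [1, -0.95, -0.4], 0.65]
  squeeze: 100

```text
t: 2.5
tool_pos: [0.4317, 0.4088, 0.3412]
tool_rot: [-1.198, 1.209, 1.203]
contact_force: [0.7, -0.1, 0.1]
opening: 0.0555
```

Call:
carry_out:
  increments:
    - [[0, 0, 0], [1, -0.95, -0.8], 0.65]
    - [[0, 0, 0], [1, -0.95, -0.8], 0.65]
    - [[0, 0, 0], [1, -0.95, -0.8], 0.65]
    - [[0, 0, 0], [1, -0.95, -0.8], 0.65]
    - [[0, 0, 0], [1, -0.95, -0.8], 0.65]
    - [[0, 0, 0], [0.75, -0.65, -0.8], 0.65]
    - [[0, 0, 0], [0, 0, 0], 0.65]

```text
t: 3.2
tool_pos: [0.5528, 0.2934, 0.242]
tool_rot: [-1.196, 1.208, 1.2]
contact_force: [-1.2, -0.0, -1.0]
opening: 0.0551
```

```bash
python3 - <<'E'
from h import *
o=get_obs(); print(o["tool_pos"],turn_to(Rdown(np.radians(-1.9))),o["opening"],o["q"].round(2), (np.array([.547,.3004,.19])-o["tool_pos"])/.02)
E
```

```text
[0.55282885 0.29340791 0.2420304 ] [-0.07  0.04 -0.19] 0.05513121050478517 [ 0.37  0.2   1.73  0.01  1.2  -1.19] [-0.29144259  0.34960448 -2.60152012]
```

Call:
carry_out:
  increments:
    - [[-0.07, 0.04, -0.19], [-0.2, 0.35, 0], 0.65]
    - [[0, 0, 0], [0, 0, -0.8], 0.65]
    - [[0, 0, 0], [0, 0, -0.8], 0.65]
    - [[0, 0, 0], [0, 0, -0.8], 0.65]
    - [[0, 0, 0], [0, 0, -0.2], 0.65]
    - [[0, 0, 0], [0, 0, 0], 0.65]

```text
t: 3.8
tool_pos: [0.5474, 0.3016, 0.186]
tool_rot: [-1.185, 1.225, 1.187]
contact_force: [1.2, -0.3, 0.4]
opening: 0.0557
```

```bash
python3 - <<'E'
from h import *
o=get_obs(); print(o["tool_pos"],turn_to(Rdown(np.radians(-1.9))),o["opening"], (np.array([.547,.3004,.19])-o["tool_pos"])/.02)
im,d=get_image("scene"); cv2.imwrite("pics/s1.png",cv2.resize(im[200:340,340:480],None,fx=4,fy=4,interpolation=cv2.INTER_CUBIC))
E
```

```text
[0.54742077 0.30156535 0.18598573] [-0.   -0.02 -0.01] 0.05574621305161798 [-0.02103853 -0.05826745  0.20071343]
```

View pics/s1.png

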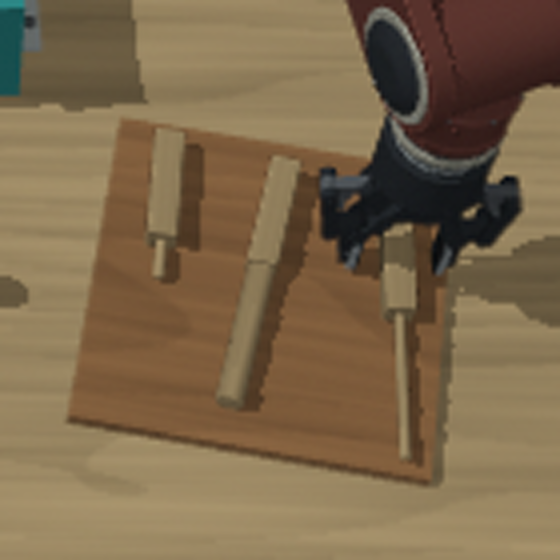

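The fingers straddle the rod's handle, at about (398,255) in the crop, and the thick tool is clear. I raise 2 mm and close.

Call:
carry_out:
  increments:
    - [[0, 0, 0], [0, -0.06, 0.1], 0.3]
    - [[0, 0, 0], [0, 0, 0], 0]
    - [[0, 0, 0], [0, 0, 0], 0]
    - [[0, 0, 0], [0, 0, 0], 0]
    - [[0, 0, 0], [0, 0, 0], 0]
    - [[0, 0, 0], [0, 0, 0], 0]
    - [[0, 0, 0], [0, 0, 0], 0]
    - [[0, 0, 0], [0, 0, 0], 0]
  squeeze: 100

```text
t: 4.65
tool_pos: [0.5484, 0.3005, 0.191]
tool_rot: [-1.185, 1.221, 1.185]
contact_force: [-0.0, 0.3, -0.3]
opening: 0.0196
```

Call:
carry_out:
  increments:
    - [[0, 0, 0], [0, 0, 0.5], 0]
    - [[0, 0, 0], [0, 0, 1], 0]
    - [[0, 0, 0], [0, 0, 1], 0]
    - [[0, 0, 0], [0, 0, 1], 0]
    - [[0, 0, 0], [0, 0, 1], 0]
    - [[0, 0, 0], [0, 0, 1], 0]
    - [[0, 0, 0], [0, 0, 1], 0]
    - [[0, 0, 0], [0, 0, 1], 0]

```text
t: 5.45
tool_pos: [0.5461, 0.2997, 0.3466]
tool_rot: [-1.184, 1.227, 1.188]
contact_force: [0.1, -0.3, -1.1]
opening: 0.02
```

```bash
python3 - <<'E'
from h import *
o=get_obs(); print(o["tool_pos"],turn_to(Rdown(np.radians(12.4))),o["opening"],o["contact_force"])
im,d=get_image("scene"); cv2.imwrite("pics/s2.png",cv2.resize(im[140:340,340:540],None,fx=3,fy=3,interpolation=cv2.INTER_CUBIC))
print(atz("top",[[302,293],[390,290],[395,358],[305,360]],.113).round(3))
E
```

```text
[0.54614025 0.29966334 0.34656638] [ 0.01 -0.03  2.48] 0.020011977706175455 [ 0.1286678  -0.27724758 -1.10983527]
[[ 0.403  0.032  0.113]
 [ 0.41  -0.149  0.113]
 [ 0.273 -0.158  0.113]
 [ 0.268  0.025  0.113]]
```

View pics/s2.png

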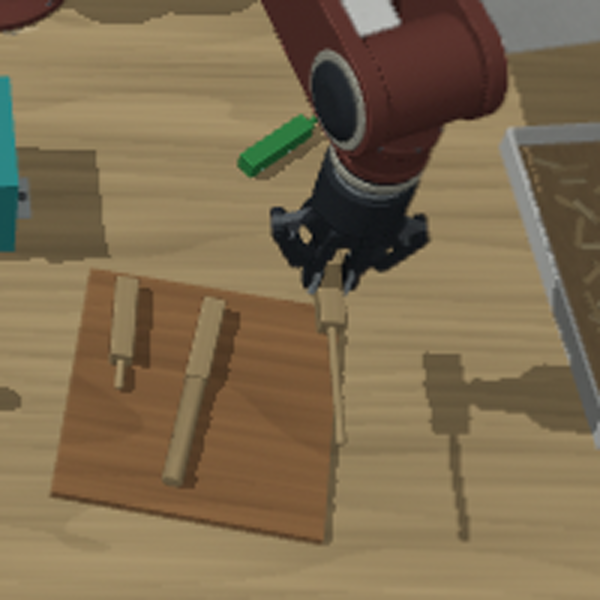

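The rod is lifted, with its shaft free and level. Next I carry it to the front of the box.

Call:
carry_out:
  increments:
    - [[0, 0, 0.16], [-0.18, -1, 0], 0]
    - [[0, 0, 0.16], [-0.18, -1, 0], 0]
    - [[0, 0, 0.16], [-0.18, -1, 0], 0]
    - [[0, 0, 0.16], [-0.18, -1, 0], 0]
    - [[0, 0, 0.16], [-0.18, -1, 0], 0]
    - [[0, 0, 0.16], [-0.18, -1, 0], 0]
    - [[0, 0, 0.16], [-0.18, -1, 0], 0]
    - [[0, 0, 0.16], [-0.18, -1, 0], 0]

```text
t: 6.3
tool_pos: [0.5165, 0.1368, 0.3554]
tool_rot: [-1.288, 1.145, 1.282]
contact_force: [0.1, 0.1, -0.3]
opening: 0.0199
```

Call:
carry_out:
  increments:
    - [[0, 0, 0.16], [-0.18, -1, 0], 0]
    - [[0, 0, 0.16], [-0.18, -1, 0], 0]
    - [[0, 0, 0.16], [-0.18, -1, 0], 0]
    - [[0, 0, 0.16], [-0.18, -1, 0], 0]
    - [[0, 0, 0.16], [-0.18, -1, 0], 0]
    - [[0, 0, 0.16], [-0.18, -1, 0], 0]
    - [[0, 0, 0.16], [-0.18, -1, 0], 0]
    - [[0, 0, 0], [-0.18, -1, 0], 0]

```text
t: 7.1
tool_pos: [0.4845, -0.0295, 0.3552]
tool_rot: [-1.374, 1.081, 1.365]
contact_force: [0.7, 1.1, -0.3]
opening: 0.0195
```

Call:
carry_out:
  increments:
    - [[0, 0, 0], [-0.18, -1, 0], 0]
    - [[0, 0, 0], [-0.18, -1, 0], 0]
    - [[0, 0, 0], [-0.18, -1, 0], 0]
    - [[0, 0, 0], [-0.18, -1, 0], 0]
    - [[0, 0, 0], [-0.18, -1, 0], 0]
    - [[0, 0, 0], [-0.18, -1, 0], 0]
    - [[0, 0, 0], [-0.18, -1, 0], 0]
    - [[0, 0, 0], [-0.18, -1, 0], 0]

```text
t: 7.9
tool_pos: [0.4525, -0.1956, 0.3553]
tool_rot: [-1.376, 1.081, 1.363]
contact_force: [0.1, -0.3, -0.6]
opening: 0.0198
```

```bash
python3 - <<'E'
from h import *
o=get_obs(); print(o["tool_pos"],turn_to(Rdown(np.radians(12.4))),o["opening"],o["contact_force"],(np.array([.447,-.248,.228])-o["tool_pos"])/.02)
E
```

```text
[ 0.45252111 -0.1956172   0.35529179] [-0.06  0.14 -0.08] 0.01980046163543137 [ 0.07988105 -0.34260542 -0.5579332 ] [-0.27605533 -2.61914003 -6.36458937]
```

Call:
carry_out:
  increments:
    - [[-0.03, 0.07, -0.04], [-0.1, -0.9, 0], 0]
    - [[-0.03, 0.07, -0.04], [-0.1, -0.9, -0.3], 0]
    - [[0, 0, 0], [-0.06, -0.7, -1], 0]
    - [[0, 0, 0], [0, 0, -1], 0]
    - [[0, 0, 0], [0, 0, -1], 0]
    - [[0, 0, 0], [0, 0, -1], 0]
    - [[0, 0, 0], [0, 0, -0.8], 0]
    - [[0, 0, 0], [0, 0, 0], 0]

```text
t: 8.7
tool_pos: [0.4452, -0.2503, 0.2516]
tool_rot: [-1.368, 1.103, 1.358]
contact_force: [0.6, 0.6, -0.1]
opening: 0.0195
```

```bash
python3 - <<'E'
from h import *
o=get_obs(); print(o["tool_pos"],turn_to(Rdown(np.radians(12.4))),o["opening"],o["contact_force"],(np.array([.447,-.248,.228])-o["tool_pos"])/.02)
im,d=get_image("top"); np.save("t3.npy",im);np.save("t3d.npy",d)
cv2.imwrite("pics/t3.png",cv2.resize(im[100:260,330:500],None,fx=4.5,fy=3.7 and 4.5*0+3.7,interpolation=cv2.INTER_CUBIC))
E
```

```text
[ 0.44521012 -0.25027998  0.25157223] [0.04 0.04 0.06] 0.01952229079406877 [ 0.62229459  0.56513379 -0.12787879] [ 0.08949402  0.11399876 -1.17861164]
```

View pics/t3.png

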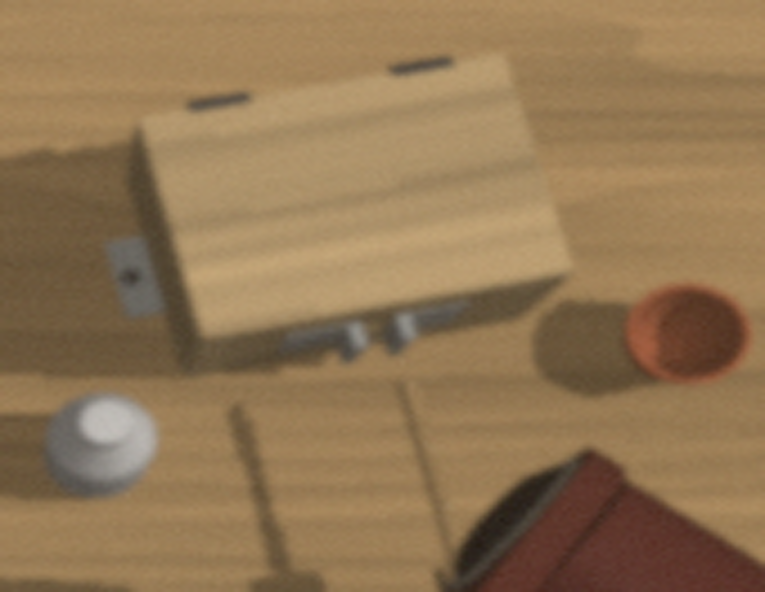

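```bash
python3 - <<'E'
from h import *
im,d=get_image("scene"); np.save("s3.npy",im)
cv2.imwrite("pics/s3.png",cv2.resize(im[200:330,190:330],None,fx=5,fy=4.5,interpolation=cv2.INTER_CUBIC))
im=np.load("t3.npy")
c=cv2.resize(im[165:225,380:450],None,fx=10,fy=10,interpolation=cv2.INTER_CUBIC)
o=get_obs(); yaw=np.arctan2(*R.from_rotvec(o["tool_rot"]).as_matrix()[:2,2][::-1])-np.pi/2
print(np.degrees(yaw)); g=o["tool_pos"]+[0,0,-.168]
u=np.array([np.cos(yaw),np.sin(yaw),0])
for k in (60,100,155): 
    p=proj("top",[g+u*k/1000])[0]; q=((p-[380,165]+.5)*10-.5).round().astype(int); cv2.circle(c,tuple(int(v) for v in q),3,(0,0,255),-1)
for y in (.009,.015,-.009,-.015):
  for x in (0,-.015):
    q=((proj("top",[boxT(.6375,-.206,np.radians(12.4))([x,y,.083])])[0]-[380,165]+.5)*10-.5).round().astype(int); cv2.circle(c,tuple(int(v) for v in q),2,(0,255,0),-1)
cv2.imwrite("pics/t3b.png",c)
E
```

```text
12.077936463743619
```

View pics/t3b.png

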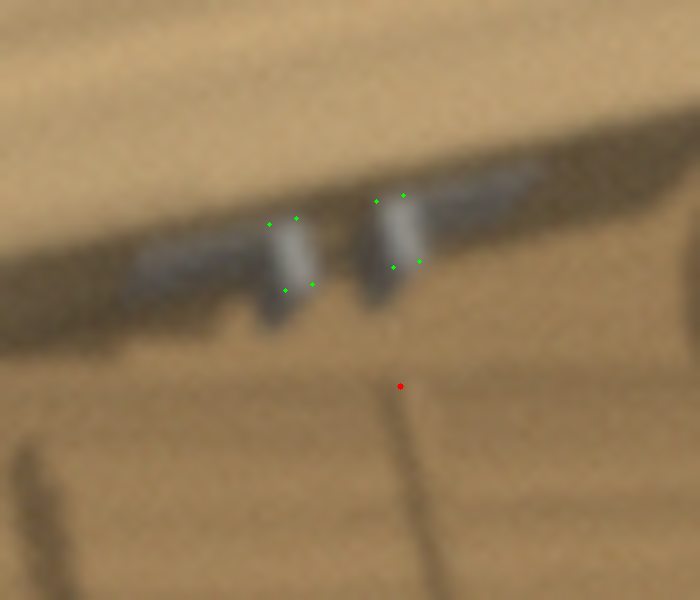

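View pics/s3.png

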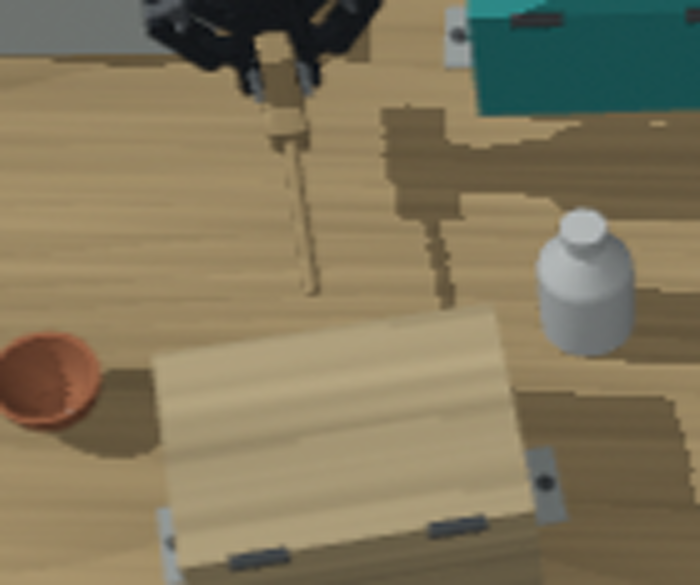

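```bash
python3 - <<'E'
from h import *
o=get_obs(); Rm=R.from_rotvec(o["tool_rot"]).as_matrix(); yaw=np.arctan2(Rm[1,2],Rm[0,2])-np.pi/2
g=o["tool_pos"]+[0,0,-.168]; u=np.array([np.cos(yaw),np.sin(yaw),0]); v=np.array([-u[1],u[0],0])
ts=np.arange(-.016,.0161,.001)
for n,f in(("top","t3.npy"),("scene","s3.npy")):
    im=np.load(f).astype(np.float32)
    for a,b in((.085,.115),(.12,.15)):
        prof=[]
        for t in ts:
            p=proj(n,[g+u*k+v*t for k in np.linspace(a,b,30)]).astype(np.float32)
            prof.append(cv2.remap(im,p[:,0].reshape(1,-1),p[:,1].reshape(1,-1),cv2.INTER_LINEAR)[0].mean(0).sum())
        print(n,a,b,[f"{t*1000:.0f}:{x:.0f}" for t,x in zip(ts,prof)])
    # along-axis profile past tip
    for off in(-.002,0,.002,.004):
        p=proj(n,[g+u*k+v*off for k in np.arange(.14,.17,.002)]).astype(np.float32)
        print(n,"axial",off,[int(x) for x in cv2.remap(im,p[:,0].reshape(1,-1),p[:,1].reshape(1,-1),cv2.INTER_LINEAR)[0].sum(1)])
E
```

```text
top 0.085 0.115 ['-16:371', '-15:372', '-14:372', '-13:371', '-12:369', '-11:369', '-10:369', '-9:370', '-8:369', '-7:367', '-6:365', '-5:361', '-4:356', '-3:350', '-2:341', '-1:329', '0:316', '1:305', '2:300', '3:305', '4:317', '5:333', '6:348', '7:358', '8:364', '9:368', '10:370', '11:371', '12:370', '13:370', '14:369', '15:369', '16:371']
top 0.12 0.15 ['-16:351', '-15:352', '-14:353', '-13:353', '-12:353', '-11:352', '-10:352', '-9:353', '-8:354', '-7:355', '-6:356', '-5:357', '-4:356', '-3:353', '-2:347', '-1:337', '0:322', '1:308', '2:300', '3:300', '4:308', '5:321', '6:335', '7:346', '8:353', '9:357', '10:358', '11:359', '12:360', '13:360', '14:360', '15:360', '16:360']
top axial -0.002 [352, 351, 349, 349, 354, 358, 356, 349, 343, 347, 357, 362, 365, 371, 375]
top axial 0 [325, 326, 321, 324, 325, 325, 325, 322, 328, 341, 344, 363, 365, 365, 361]
top axial 0.002 [300, 296, 294, 299, 299, 294, 293, 300, 312, 329, 344, 364, 366, 365, 362]
top axial 0.004 [307, 308, 302, 301, 299, 295, 291, 300, 307, 328, 346, 359, 365, 367, 364]
scene 0.085 0.115 ['-16:384', '-15:384', '-14:384
[... 313 characters left out ...]
['-16:390', '-15:391', '-14:391', '-13:391', '-12:392', '-11:392', '-10:392', '-9:391', '-8:385', '-7:377', '-6:375', '-5:382', '-4:387', '-3:384', '-2:370', '-1:348', '0:323', '1:304', '2:302', '3:322', '4:350', '5:370', '6:381', '7:387', '8:390', '9:390', '10:390', '11:391', '12:391', '13:391', '14:391', '15:391', '16:391']
scene axial -0.002 [374, 374, 373, 370, 370, 369, 357, 334, 302, 327, 397, 391, 389, 389, 379]
scene axial 0 [316, 319, 324, 330, 332, 324, 307, 284, 288, 321, 389, 394, 389, 389, 381]
scene axial 0.002 [301, 292, 298, 301, 300, 289, 280, 274, 302, 339, 384, 394, 389, 388, 382]
scene axial 0.004 [332, 335, 345, 354, 358, 350, 345, 349, 356, 367, 387, 395, 390, 388, 384]
```

```bash
cat >> h.py <<'E'
F=np.array([.6375,-.206,0]); YAW=np.radians(12.4)
U=np.array([np.cos(YAW),np.sin(YAW),0]); V=np.array([-U[1],U[0],0])
def boxpos():
    o=get_obs(); g=o["tool_pos"]-F; b=np.array([g@U,g@V,g[2]-.168])
    return b
def togo(bx,by,bz):
    b=boxpos(); d=np.array([bx,by,bz])-b
    w=(U*d[0]+V*d[1]+[0,0,d[2]])/.02
    print("box pos mm",(b*1000).round(1),"tip x",round(b[0]*1000+157,1),"-> units",w.round(2),"turn",turn_to(Rdown(YAW)),"f",get_obs()["contact_force"].round(1),"t",get_obs()["t"])
E
python3 -c "
from h import *
togo(-.195,-.001,.060)"
```

```text
box pos mm [-196.5   -2.8   86.2] tip x -39.5 -> units [ 0.06  0.1  -1.31] turn [0.07 0.07 0.06] f [ 0.6 -0.3 -1. ] t 8.8
```

Call:
carry_out:
  increments:
    - [[0.07, 0.07, 0.06], [0.05, 0.1, -0.6], 0]
    - [[0, 0, 0], [0, 0, -0.6], 0]
    - [[0, 0, 0], [0, 0, 0], 0]
    - [[0, 0, 0], [0, 0, 0], 0]

```text
t: 9.2
tool_pos: [0.4484, -0.2494, 0.2317]
tool_rot: [-1.373, 1.098, 1.363]
contact_force: [-0.4, -0.0, -0.5]
opening: 0.0195
```

```bash
python3 - <<'E'
from h import *
togo(-.195,-.001,.060)
im,d=get_image("top"); togo(-.195,-.001,.060)
o=get_obs(); Rm=R.from_rotvec(o["tool_rot"]).as_matrix()
a=cv2.resize(im[165:225,380:450],None,fx=10,fy=10,interpolation=cv2.INTER_CUBIC)
for k in(-.03,-.015,.0):
    q=((proj("top",[F+U*k+V*0+[0,0,.06]])[0]-[380,165]+.5)*10-.5).round().astype(int); cv2.circle(a,tuple(int(v) for v in q),2,(0,0,255),-1)
cv2.imwrite("pics/t4.png",a)
E
```

```text
box pos mm [-194.    -1.7   63.7] tip x -37.0 -> units [-0.06  0.03 -0.18] turn [ 0.03  0.05 -0.01] f [-0.4 -0.  -0.5] t 9.2
box pos mm [-194.1   -1.7   63.6] tip x -37.1 -> units [-0.05  0.02 -0.18] turn [ 0.03  0.05 -0.01] f [-0.8 -0.1 -0.8] t 9.25
```

View pics/t4.png

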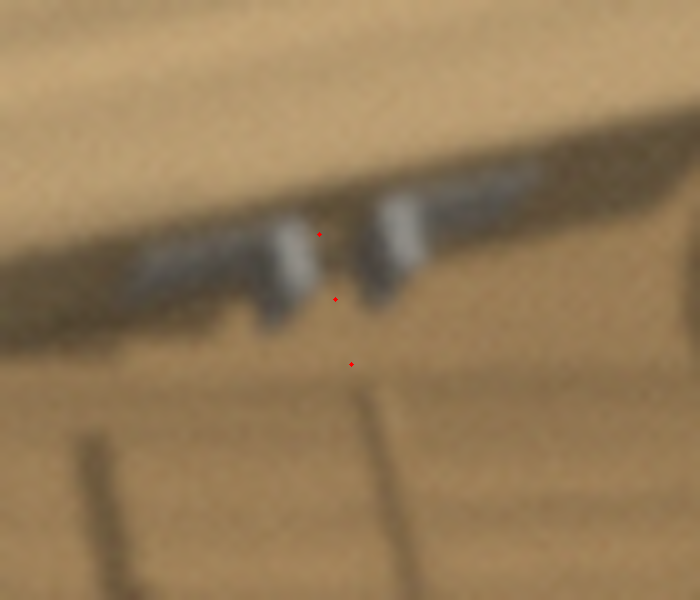

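Call:
carry_out:
  increments:
    - [[0.03, 0.05, 0], [0.6, 0.15, -0.15], 0]
    - [[0, 0, 0], [0.6, 0.13, 0], 0]
    - [[0, 0, 0], [0.3, 0.07, 0], 0]
    - [[0, 0, 0], [0, 0, 0], 0]

```text
t: 9.65
tool_pos: [0.4818, -0.2419, 0.2295]
tool_rot: [-1.369, 1.098, 1.366]
contact_force: [-0.3, 0.2, 0.1]
opening: 0.0198
```

```bash
python3 - <<'E'
from h import *
im,d=get_image("top"); togo(-.120,-.001,.060)
a=cv2.resize(im[165:225,380:450],None,fx=10,fy=10,interpolation=cv2.INTER_CUBIC)
cv2.imwrite("pics/t5.png",a)
E
```

```text
box pos mm [-160.1   -1.6   61.6] tip x -3.1 -> units [ 1.95  0.46 -0.08] turn [ 0.01  0.01 -0.01] f [-0.2  0.   0.5] t 9.7
```

View pics/t5.png

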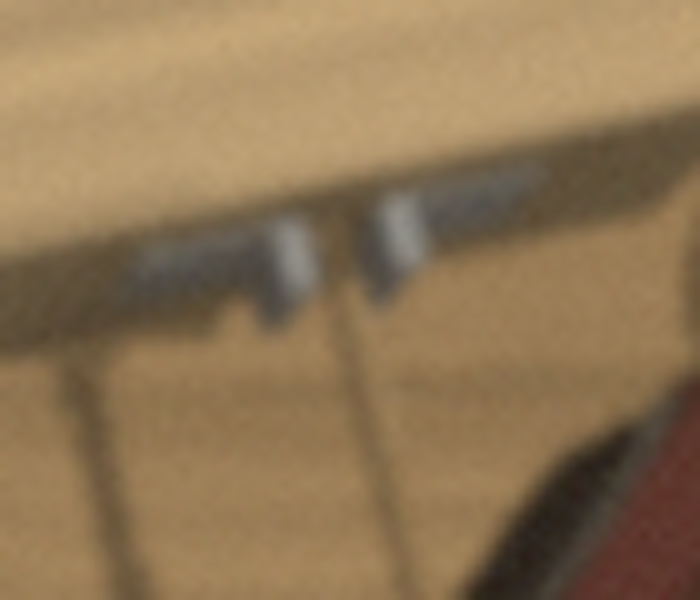

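The shaft tip is between the two cheeks, at about (335,280) in the crop, with no side force. I push on.

Call:
carry_out:
  increments:
    - [[0, 0, 0], [0.5, 0.12, -0.04], 0]
    - [[0, 0, 0], [0.5, 0.12, 0], 0]
    - [[0, 0, 0], [0.4, 0.09, 0], 0]
    - [[0, 0, 0], [0.35, 0.08, 0], 0]
    - [[0, 0, 0], [0, 0, 0], 0]

```text
t: 10.2
tool_pos: [0.5198, -0.233, 0.2288]
tool_rot: [-1.37, 1.098, 1.366]
contact_force: [-0.1, -0.2, -0.9]
opening: 0.0196
```

```bash
python3 -c "
from h import *
togo(-.105,-.0016,.060)"
```

```text
box pos mm [-120.8   -1.1   60.8] tip x 36.2 -> units [ 0.78  0.14 -0.04] turn [ 0.01  0.02 -0.01] f [-0.1 -0.2 -0.9] t 10.2
```

Call:
carry_out:
  increments:
    - [[0, 0, 0], [0.25, 0.05, 0], 0]
    - [[0, 0, 0], [0, 0, 0], 0]

```text
t: 10.4
tool_pos: [0.5248, -0.2319, 0.2283]
tool_rot: [-1.368, 1.099, 1.368]
contact_force: [-1.6, -1.1, 0.2]
opening: 0.0194
```

Call:
carry_out:
  increments:
    - [[0, 0, 0], [0.2, 0.04, 0], 0]
    - [[0, 0, 0], [0, 0, 0], 0]

```text
t: 10.6
tool_pos: [0.5284, -0.2312, 0.2281]
tool_rot: [-1.367, 1.101, 1.37]
contact_force: [-3.5, -0.1, 0.3]
opening: 0.0199
```

Call:
carry_out:
  increments:
    - [[0, 0, 0], [0.2, 0.04, 0], 0]
    - [[0, 0, 0], [0, 0, 0], 0]

```text
t: 10.8
tool_pos: [0.532, -0.2306, 0.228]
tool_rot: [-1.365, 1.103, 1.372]
contact_force: [-5.2, -0.3, 1.1]
opening: 0.0197
```

```bash
python3 -c "
from h import *
togo(-.105,-.0016,.060)"
```

```text
box pos mm [-108.4   -1.3   60. ] tip x 48.6 -> units [ 0.17  0.02 -0.  ] turn [ 0.01 -0.05 -0.01] f [-5.2 -0.3  1.1] t 10.8
```

Call:
carry_out:
  increments:
    - [[0, 0, 0], [0.16, 0.03, 0], 0]
    - [[0, 0, 0], [0, 0, 0], 0]

```text
t: 11.0
tool_pos: [0.5347, -0.2301, 0.228]
tool_rot: [-1.364, 1.104, 1.374]
contact_force: [-5.9, -1.3, 2.5]
opening: 0.0195
```

```bash
python3 - <<'E'
from h import *
im,d=get_image("scene"); togo(-.105,-.0016,.060)
cv2.imwrite("pics/s6.png",cv2.resize(im[180:350,180:360],None,fx=4,fy=3.5,interpolation=cv2.INTER_CUBIC))
E
```

```text
box pos mm [-105.7   -1.5   60. ] tip x 51.3 -> units [0.03 0.   0.  ] turn [ 0.01 -0.08 -0.01] f [-5.3 -0.5  1.8] t 11.05
```

View pics/s6.png

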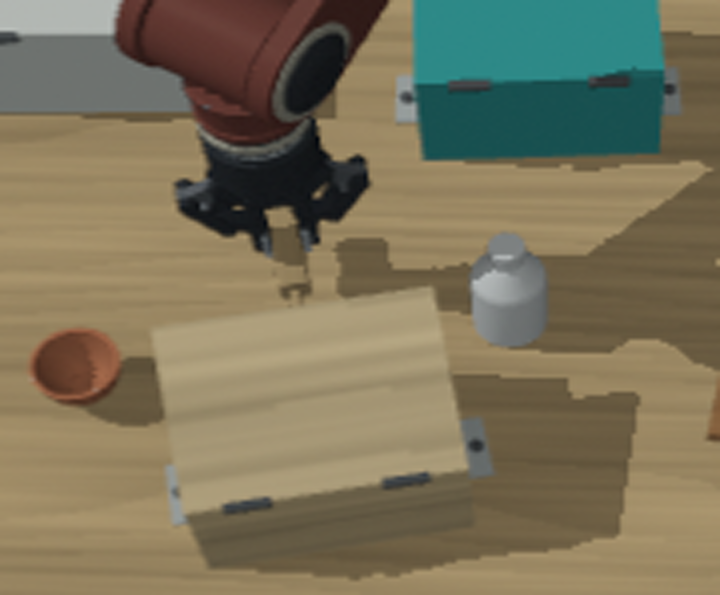

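Call:
carry_out:
  increments:
    - [[0, 0, 0], [0.05, 0.01, 0], 0]
    - [[0, 0, 0], [0, 0, 0], 0]
    - [[0, 0, 0], [0, 0, 0], 0]

```text
t: 11.35
tool_pos: [0.5349, -0.2302, 0.2283]
tool_rot: [-1.363, 1.106, 1.376]
contact_force: [-5.8, -1.3, 2.1]
opening: 0.0201
```

```bash
cat >> h.py <<'E'
def lid():
    im,d=get_image("scene")
    # depth over lid region -> box-frame points
    ys,xs=np.mgrid[240:345:3,200:310:3]; uv=np.c_[xs.ravel(),ys.ravel()]
    k=d[uv[:,1],uv[:,0]]>0; P=atd("scene",uv[k],d)-F
    b=np.c_[P@U,P@V,P[:,2]]
    for y0,y1 in((-.085,-.05),(.05,.085)):
        s=b[(b[:,1]>y0)&(b[:,1]<y1)&(b[:,2]>.09)&(b[:,0]>-.02)&(b[:,0]<.3)]; s=s[np.argsort(s[:,0])]
        print("lid pts",(s[::max(1,len(s)//8)][:,[0,2]]*1000).round().tolist())
    return im
E
python3 - <<'E'
from h import *
im=lid(); togo(-.105,-.0016,.060)
cv2.imwrite("pics/s7.png",cv2.resize(im[180:350,180:360],None,fx=4,fy=3.5,interpolation=cv2.INTER_CUBIC))
E
```

```text
lid pts [[13.0, 163.0], [28.0, 153.0], [43.0, 149.0], [60.0, 147.0], [75.0, 143.0], [92.0, 128.0], [109.0, 127.0], [125.0, 117.0], [136.0, 115.0]]
lid pts [[11.0, 161.0], [28.0, 154.0], [41.0, 150.0], [58.0, 147.0], [73.0, 135.0], [86.0, 134.0], [106.0, 127.0], [119.0, 116.0], [133.0, 112.0]]
box pos mm [-105.4   -1.6   60.3] tip x 51.6 -> units [ 0.02  0.01 -0.01] turn [ 0.01 -0.1  -0.01] f [-5.6 -0.3  2.5] t 11.4
```

View pics/s7.png

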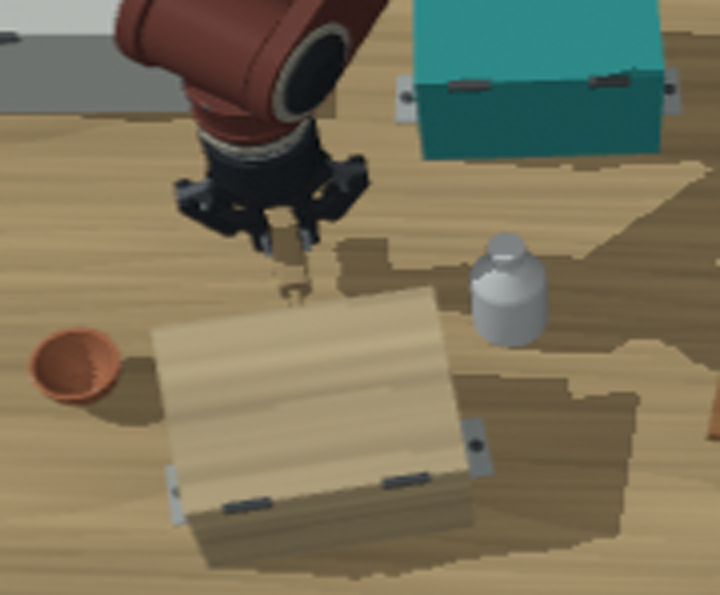

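The lid is ajar: the depth readings put its front edge at about 0.16 m, and it is raised in the picture. I withdraw the shaft straight out.

Call:
carry_out:
  increments:
    - [[0, -0.1, 0], [-0.5, -0.11, 0], 0]
    - [[0, 0, 0], [-0.8, -0.18, 0], 0]
    - [[0, 0, 0], [-0.8, -0.18, 0], 0]
    - [[0, 0, 0], [-0.8, -0.18, 0], 0]
    - [[0, 0, 0], [-0.8, -0.18, 0], 0]
    - [[0, 0, 0], [-0.8, -0.18, 0], 0]
    - [[0, 0, 0], [0, 0, 0], 0]

```text
t: 12.1
tool_pos: [0.441, -0.2506, 0.2283]
tool_rot: [-1.376, 1.092, 1.355]
contact_force: [-0.2, 0.2, -0.4]
opening: 0.0197
```

```bash
python3 - <<'E'
from h import *
im=lid(); togo(-.195,.040,.129)
cv2.imwrite("pics/s8.png",cv2.resize(im[180:350,180:360],None,fx=4,fy=3.5,interpolation=cv2.INTER_CUBIC))
E
```

```text
lid pts [[11.0, 157.0], [26.0, 156.0], [43.0, 148.0], [60.0, 143.0], [76.0, 137.0], [91.0, 129.0], [109.0, 123.0], [123.0, 119.0], [136.0, 115.0]]
lid pts [[11.0, 159.0], [27.0, 155.0], [40.0, 148.0], [59.0, 145.0], [72.0, 145.0], [87.0, 132.0], [104.0, 123.0], [120.0, 121.0], [133.0, 112.0]]
box pos mm [-200.7   -1.5   60.6] tip x -43.7 -> units [-0.17  2.09  3.42] turn [ 0.03  0.14 -0.01] f [-0.6 -0.5 -0.6] t 12.15
```

View pics/s8.png

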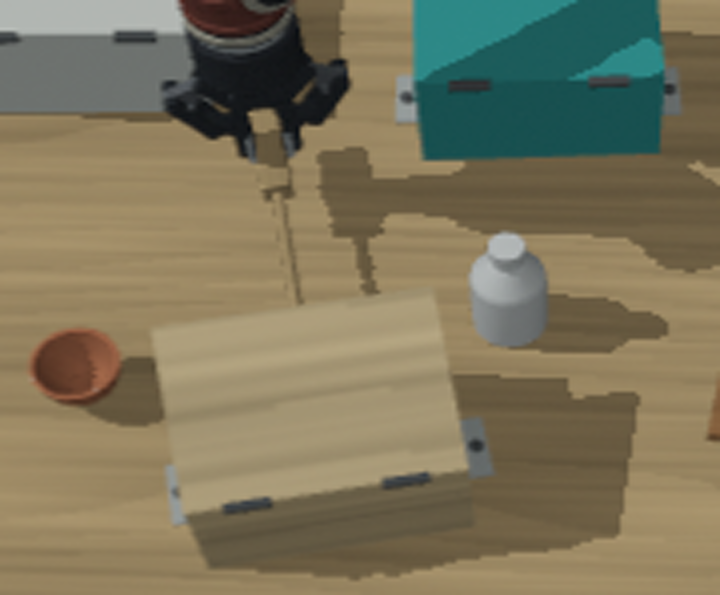

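The rod is out and the lid stays ajar at about 0.37 rad. Next I raise the rod and shift it 40 mm to the side.

Call:
carry_out:
  increments:
    - [[0.03, 0.14, 0], [-0.05, 0.2, 0.9], 0]
    - [[0, 0, 0], [-0.05, 0.6, 0.9], 0]
    - [[0, 0, 0], [-0.05, 0.6, 0.9], 0]
    - [[0, 0, 0], [0, 0.6, 0.65], 0]
    - [[0, 0, 0], [0, 0, 0], 0]
    - [[0, 0, 0], [0, 0, 0], 0]

```text
t: 12.75
tool_pos: [0.4413, -0.2089, 0.2986]
tool_rot: [-1.373, 1.092, 1.359]
contact_force: [0.9, 0.4, -1.0]
opening: 0.0195
```

```bash
python3 - <<'E'
from h import *
im=lid(); togo(-.112,.040,.129)
cv2.imwrite("pics/s9.png",cv2.resize(im[180:350,180:360],None,fx=4,fy=3.5,interpolation=cv2.INTER_CUBIC))
E
```

```text
lid pts [[10.0, 158.0], [27.0, 151.0], [43.0, 148.0], [60.0, 144.0], [76.0, 138.0], [93.0, 127.0], [109.0, 123.0], [126.0, 114.0], [138.0, 117.0]]
lid pts [[12.0, 157.0], [26.0, 157.0], [41.0, 145.0], [57.0, 146.0], [72.0, 139.0], [88.0, 131.0], [106.0, 121.0], [120.0, 121.0], [133.0, 104.0]]
box pos mm [-192.2   39.2  130.5] tip x -35.2 -> units [ 3.91  0.9  -0.08] turn [-0.   0.1 -0. ] f [ 0.4  0.1 -0.8] t 12.8
```

View pics/s9.png

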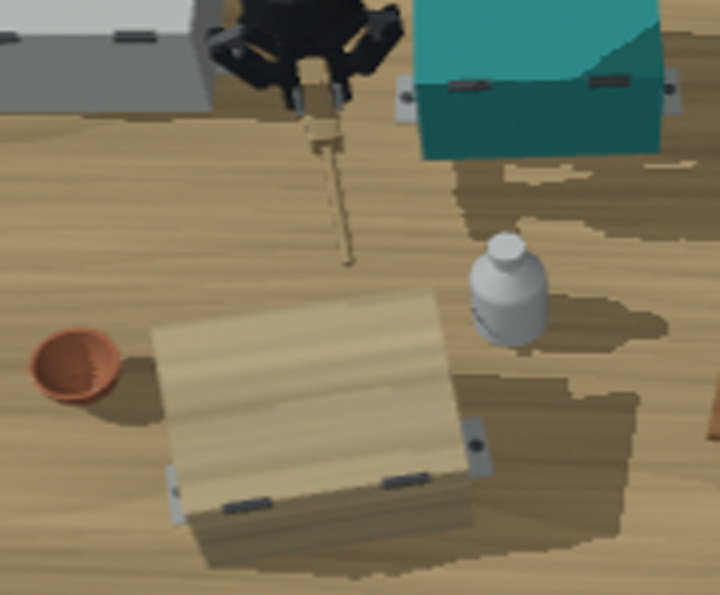

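Call:
carry_out:
  increments:
    - [[0, 0.1, 0], [0.78, 0.18, -0.08], 0]
    - [[0, 0, 0], [0.78, 0.18, 0], 0]
    - [[0, 0, 0], [0.78, 0.18, 0], 0]
    - [[0, 0, 0], [0.78, 0.18, 0], 0]
    - [[0, 0, 0], [0.6, 0.14, 0], 0]
    - [[0, 0, 0], [0, 0, 0], 0]

```text
t: 13.4
tool_pos: [0.518, -0.1933, 0.2901]
tool_rot: [-1.358, 1.103, 1.371]
contact_force: [-0.6, -0.6, -0.7]
opening: 0.0199
```

```bash
python3 - <<'E'
from h import *
togo(-.112,.040,.140)
th=np.arange(.37,1.85,.12)
# tip circle path r=.095, normal offset 8mm below underside side
r=.095; n=.008
X=.135-r*np.cos(th)+n*np.sin(th)*(-1)*-1*0-n*np.sin(th)*0; 
# underside normal (pointing away from lid, to front/down): (-sin th? ) lid dir a=(-cos,sin); underside normal = (-sin,-cos)
X=.135-r*np.cos(th)-n*np.sin(th); Z=.109+r*np.sin(th)-n*np.cos(th)
for i in range(len(th)): print(round(th[i],2),"tip",(X[i]*1000).round(),(Z[i]*1000).round(), "d units x,y,z" , (np.diff(X)[i-1]*U/.02).round(2)[:2] if i else "", round(np.diff(Z)[i-1]/.02,2) if i else "")
E
```

```text
box pos mm [-114.    38.1  122.1] tip x 43.0 -> units [0.08 0.12 0.89] turn [-0.04 -0.07  0.04] f [-0.6 -0.6 -0.7] t 13.4
0.37 tip 44.0 136.0 d units x,y,z  
0.49 tip 47.0 147.0 d units x,y,z [0.19 0.04] 0.54
0.61 tip 53.0 157.0 d units x,y,z [0.25 0.06] 0.51
0.73 tip 59.0 166.0 d units x,y,z [0.31 0.07] 0.48
0.85 tip 66.0 175.0 d units x,y,z [0.36 0.08] 0.44
0.97 tip 75.0 183.0 d units x,y,z [0.41 0.09] 0.39
1.09 tip 84.0 190.0 d units x,y,z [0.45 0.1 ] 0.33
1.21 tip 94.0 195.0 d units x,y,z [0.49 0.11] 0.28
1.33 tip 105.0 199.0 d units x,y,z [0.52 0.11] 0.21
1.45 tip 116.0 202.0 d units x,y,z [0.54 0.12] 0.15
1.57 tip 127.0 204.0 d units x,y,z [0.55 0.12] 0.08
1.69 tip 138.0 204.0 d units x,y,z [0.56 0.12] 0.01
1.81 tip 150.0 203.0 d units x,y,z [0.56 0.12] -0.05
```

Call:
carry_out:
  increments:
    - [[-0.04, -0.07, 0.04], [0.05, 0.05, 0.5], 0]
    - [[0, 0, 0], [0, 0, 0.3], 0]
    - [[0, 0, 0], [0.09, 0.02, 0.27], 0]
    - [[0, 0, 0], [0.1, 0.02, 0.27], 0]
    - [[0, 0, 0], [0.12, 0.03, 0.26], 0]
    - [[0, 0, 0], [0.13, 0.03, 0.25], 0]
    - [[0, 0, 0], [0.15, 0.03, 0.24], 0]
    - [[0, 0, 0], [0, 0, 0], 0]

```text
t: 14.2
tool_pos: [0.5299, -0.1901, 0.3349]
tool_rot: [-1.366, 1.101, 1.368]
contact_force: [-0.6, -0.8, -1.5]
opening: 0.0197
```

```bash
python3 - <<'E'
from h import *
im=lid(); togo(-.098,.040,.166)
cv2.imwrite("pics/s10.png",cv2.resize(im[180:350,180:360],None,fx=4,fy=3.5,interpolation=cv2.INTER_CUBIC))
E
```

```text
lid pts [[32.0, 197.0], [47.0, 192.0], [60.0, 177.0], [71.0, 171.0], [85.0, 153.0], [97.0, 144.0], [112.0, 133.0], [125.0, 127.0], [136.0, 115.0]]
lid pts [[33.0, 199.0], [45.0, 188.0], [58.0, 174.0], [75.0, 165.0], [88.0, 157.0], [102.0, 143.0], [114.0, 127.0], [129.0, 120.0]]
box pos mm [-101.9   38.7  166.5] tip x 55.1 -> units [ 0.18  0.11 -0.03] turn [ 0.01 -0.03  0.01] f [-0.5  0.3 -0.2] t 14.25
```

View pics/s10.png

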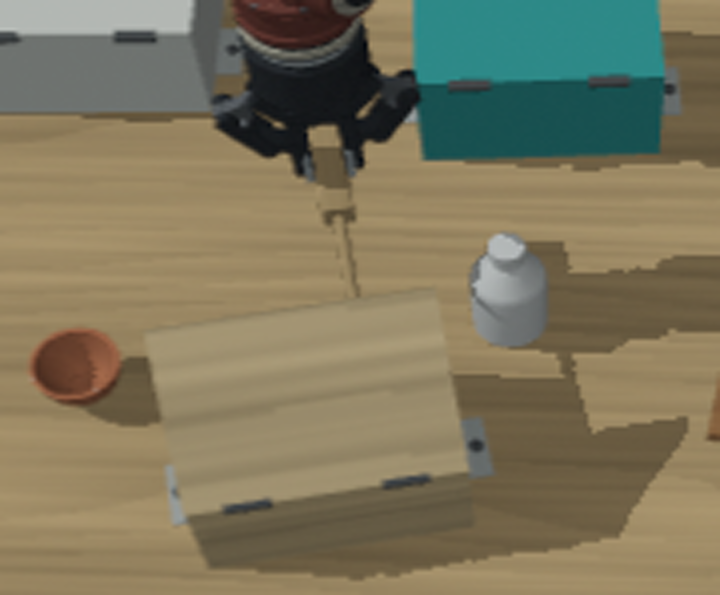

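The rod is carrying the lid, now at about 0.7 rad. I continue the arc.

Call:
carry_out:
  increments:
    - [[0, 0, 0], [0.2, 0.06, 0.22], 0]
    - [[0, 0, 0], [0.2, 0.05, 0.22], 0]
    - [[0, 0, 0], [0.21, 0.05, 0.2], 0]
    - [[0, 0, 0], [0.22, 0.05, 0.2], 0]
    - [[0, 0, 0], [0.23, 0.05, 0.17], 0]
    - [[0, 0, 0], [0.23, 0.05, 0.17], 0]
    - [[0, 0, 0], [0.25, 0.05, 0.14], 0]
    - [[0, 0, 0], [0.25, 0.06, 0.14], 0]

```text
t: 15.05
tool_pos: [0.5682, -0.1809, 0.3652]
tool_rot: [-1.364, 1.102, 1.37]
contact_force: [-0.4, -0.3, -0.5]
opening: 0.0199
```

```bash
python3 - <<'E'
from h import *
im=lid(); togo(-.063,.040,.195)
cv2.imwrite("pics/s11.png",cv2.resize(im[180:350,180:360],None,fx=4,fy=3.5,interpolation=cv2.INTER_CUBIC))
E
```

```text
lid pts [[-0.0, 103.0], [89.0, 226.0], [95.0, 227.0], [101.0, 205.0], [111.0, 185.0], [117.0, 163.0], [125.0, 140.0], [132.0, 129.0], [138.0, 120.0]]
lid pts [[2.0, 107.0], [85.0, 230.0], [96.0, 222.0], [101.0, 209.0], [108.0, 191.0], [114.0, 173.0], [122.0, 134.0], [128.0, 129.0], [134.0, 114.0]]
box pos mm [-61.7  39.4 197.9] tip x 95.3 -> units [-0.07  0.02 -0.15] turn [-0.   -0.02  0.01] f [-0.9  0.7 -0.2] t 15.1
```

View pics/s11.png

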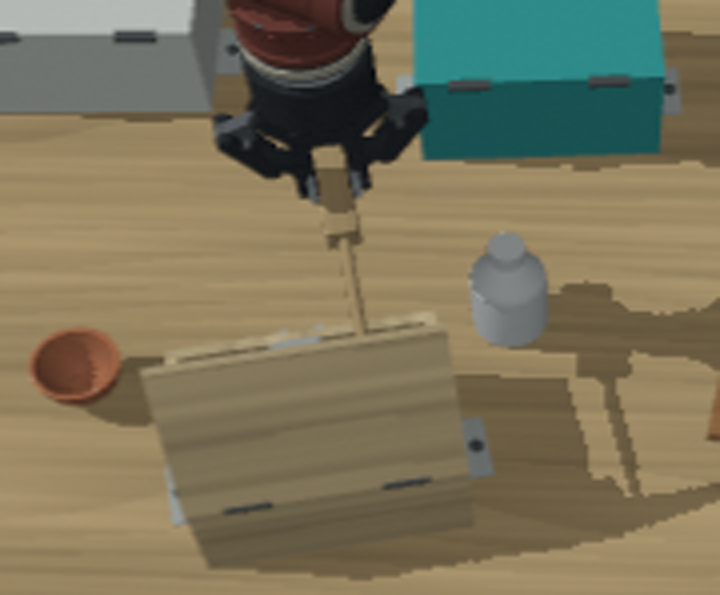

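Call:
carry_out:
  increments:
    - [[0, 0, 0], [0.26, 0.06, 0.04], 0]
    - [[0, 0, 0], [0.26, 0.06, 0.04], 0]
    - [[0, 0, 0], [0.27, 0.06, 0.03], 0]
    - [[0, 0, 0], [0.27, 0.06, 0], 0]
    - [[0, 0, 0], [0.27, 0.06, 0], 0]
    - [[0, 0, 0], [0.27, 0.06, 0], 0]
    - [[0, 0, 0], [0.25, 0.06, 0], 0]
    - [[0, 0, 0], [0.25, 0.06, 0], 0]

```text
t: 15.9
tool_pos: [0.6145, -0.1703, 0.3682]
tool_rot: [-1.365, 1.1, 1.368]
contact_force: [-0.6, 0.3, -0.5]
opening: 0.0198
```

Call:
carry_out:
  increments:
    - [[0, 0, 0], [0.22, 0.05, 0], 0]
    - [[0, 0, 0], [0.22, 0.05, 0], 0]
    - [[0, 0, 0], [0.2, 0.04, 0], 0]
    - [[0, 0, 0], [0, 0, 0], 0]
    - [[0, 0, 0], [0, 0, 0], 0]

```text
t: 16.4
tool_pos: [0.6291, -0.167, 0.3679]
tool_rot: [-1.365, 1.1, 1.368]
contact_force: [0.5, -0.1, 0.2]
opening: 0.0199
```

```bash
python3 - <<'E'
from h import *
im=lid(); togo(-.063,.040,.195)
cv2.imwrite("pics/s12.png",cv2.resize(im[180:360,180:360],None,fx=4,fy=3.3,interpolation=cv2.INTER_CUBIC))
E
```

```text
lid pts [[2.0, 105.0], [6.0, 107.0], [8.0, 100.0], [14.0, 100.0], [91.0, 96.0], [135.0, 98.0], [150.0, 135.0], [182.0, 233.0], [186.0, 234.0], [190.0, 236.0]]
lid pts [[-5.0, 247.0], [6.0, 99.0], [8.0, 253.0], [10.0, 254.0], [13.0, 247.0], [31.0, 107.0], [134.0, 93.0], [182.0, 236.0], [187.0, 233.0]]
box pos mm [1.000e-01 3.990e+01 1.999e+02] tip x 157.1 -> units [-3.08 -0.67 -0.24] turn [-0.01 -0.02  0.  ] f [-0.3 -1.1 -0.7] t 16.45
```

View pics/s12.png

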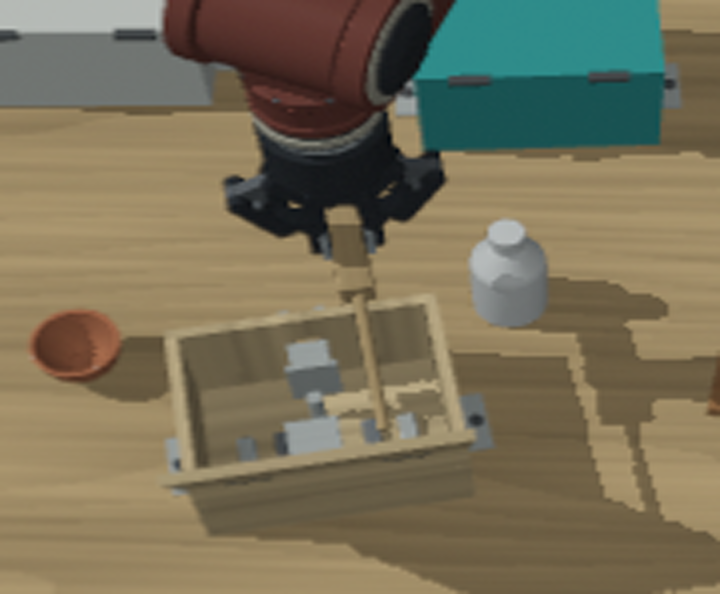

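The lid rests at its stop, about 1.95 rad (edge at x 186 mm, z 235 mm in the box frame). I retreat and carry the tool back to the board.

Call:
carry_out:
  increments:
    - [[0, 0, 0], [-0.8, -0.18, 0], 0]
    - [[0, 0, 0], [-0.9, -0.2, 0], 0]
    - [[0, 0, 0], [-0.9, -0.2, 0], 0]
    - [[0, 0, 0], [-0.9, -0.2, 0], 0]
    - [[0, 0, 0], [-0.9, -0.2, 0], 0]
    - [[0, 0, 0], [-0.9, -0.2, 0], 0]
    - [[0, 0, 0], [0, 0.6, 0], 0]
    - [[0, 0, 0], [0, 1, 0], 0]

```text
t: 17.25
tool_pos: [0.518, -0.16, 0.3683]
tool_rot: [-1.364, 1.103, 1.364]
contact_force: [-0.3, 0.6, 0.2]
opening: 0.0194
```

Call:
carry_out:
  increments:
    - [[0, 0, -0.15], [0.08, 1, 0], 0]
    - [[0, 0, -0.15], [0.08, 1, 0], 0]
    - [[0, 0, -0.15], [0.08, 1, 0], 0]
    - [[0, 0, -0.15], [0.08, 1, 0], 0]
    - [[0, 0, -0.15], [0.08, 1, 0], 0]
    - [[0, 0, -0.15], [0.08, 1, 0], 0]
    - [[0, 0, -0.15], [0.08, 1, 0], 0]
    - [[0, 0, -0.15], [0.08, 1, 0], 0]

```text
t: 18.05
tool_pos: [0.5313, 0.0103, 0.37]
tool_rot: [-1.274, 1.163, 1.27]
contact_force: [0.2, -0.7, -0.5]
opening: 0.0197
```

Call:
carry_out:
  increments:
    - [[0, 0, -0.15], [0.08, 1, 0], 0]
    - [[0, 0, -0.15], [0.08, 1, 0], 0]
    - [[0, 0, -0.15], [0.08, 1, 0], 0]
    - [[0, 0, -0.15], [0.08, 1, 0], 0]
    - [[0, 0, -0.15], [0.08, 1, 0], 0]
    - [[0, 0, -0.15], [0.08, 1, 0], 0]
    - [[0, 0, -0.15], [0.08, 1, 0], 0]
    - [[0, 0, -0.15], [0.08, 1, 0], 0]

```text
t: 18.85
tool_pos: [0.5436, 0.1826, 0.3715]
tool_rot: [-1.184, 1.217, 1.179]
contact_force: [0.3, -0.5, -0.9]
opening: 0.0198
```

```bash
python3 - <<'E'
from h import *
o=get_obs(); print(o["t"],o["tool_pos"],turn_to(Rdown(np.radians(-1.9))),o["contact_force"],(np.array([.547,.300,.195])-o["tool_pos"])/.02)
E
```

```text
18.85 [0.54360598 0.18264014 0.37146765] [-0.03  0.08  0.02] [ 0.25572373 -0.48033814 -0.90171331] [ 0.16970123  5.86799301 -8.82338229]
```

Call:
carry_out:
  increments:
    - [[-0.03, 0.08, 0.02], [0.05, 1, 0], 0]
    - [[0, 0, 0], [0.05, 1, 0], 0]
    - [[0, 0, 0], [0.05, 1, 0], 0]
    - [[0, 0, 0], [0, 1, 0], 0]
    - [[0, 0, 0], [0, 1, 0], 0]
    - [[0, 0, 0], [0, 0.3, -0.5], 0]
    - [[0, 0, 0], [0, 0, -1], 0]
    - [[0, 0, 0], [0, 0, -1], 0]

```text
t: 19.65
tool_pos: [0.5455, 0.3007, 0.3238]
tool_rot: [-1.189, 1.212, 1.187]
contact_force: [-0.4, -0.2, -0.9]
opening: 0.0196
```

```bash
python3 - <<'E'
from h import *
o=get_obs(); print(o["t"],o["tool_pos"],turn_to(Rdown(np.radians(-1.9))),o["contact_force"],(np.array([.547,.300,.195])-o["tool_pos"])/.02)
E
```

```text
19.65 [0.54549977 0.30067624 0.323802  ] [-0.06  0.08 -0.06] [-0.44571132 -0.15491868 -0.92307013] [ 0.07501162 -0.03381176 -6.44009977]
```

Call:
carry_out:
  increments:
    - [[-0.06, 0.08, -0.06], [0.07, -0.03, -1], 0]
    - [[0, 0, 0], [0, 0, -1], 0]
    - [[0, 0, 0], [0, 0, -1], 0]
    - [[0, 0, 0], [0, 0, -1], 0]
    - [[0, 0, 0], [0, 0, -0.8], 0]
    - [[0, 0, 0], [0, 0, -0.4], 0]
    - [[0, 0, 0], [0, 0, 0], 0]
    - [[0, 0, 0], [0, 0, 0], 0]

```text
t: 20.45
tool_pos: [0.5445, 0.2976, 0.2058]
tool_rot: [-1.182, 1.24, 1.188]
contact_force: [0.8, 0.1, -0.5]
opening: 0.0197
```

```bash
python3 - <<'E'
from h import *
o=get_obs(); print(o["t"],o["tool_pos"],turn_to(Rdown(np.radians(-1.9))),o["contact_force"],(np.array([.547,.300,.191])-o["tool_pos"])/.02)
im,d=get_image("scene")
cv2.imwrite("pics/s13.png",cv2.resize(im[200:340,340:480],None,fx=4,fy=4,interpolation=cv2.INTER_CUBIC))
E
```

```text
20.45 [0.54446993 0.29758574 0.20582623] [ 0.06 -0.12  0.03] [ 0.82420801  0.10126211 -0.50565094] [ 0.12650363  0.12071294 -0.74131139]
```

View pics/s13.png

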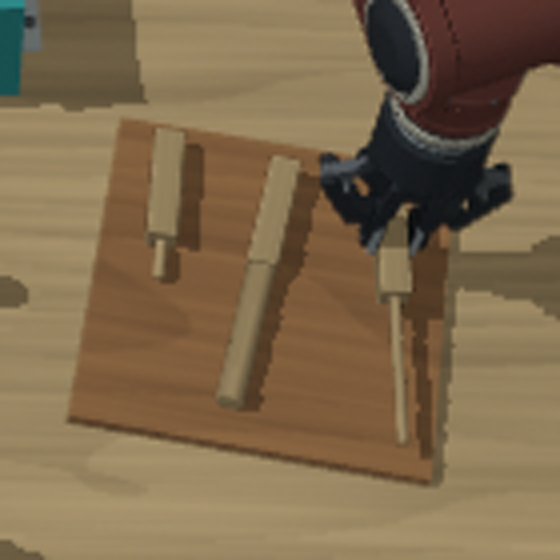

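The rod hovers over its old place on the board, about 14 mm up. I lower it gently.

Call:
carry_out:
  increments:
    - [[0.06, -0.12, 0.03], [0.1, 0.1, -0.3], 0]
    - [[0, 0, 0], [0, 0, -0.2], 0]
    - [[0, 0, 0], [0, 0, 0], 0]

```text
t: 20.8
tool_pos: [0.5478, 0.3003, 0.1982]
tool_rot: [-1.186, 1.218, 1.182]
contact_force: [-0.3, -0.7, -0.5]
opening: 0.0196
```

Call:
carry_out:
  increments:
    - [[0, 0, 0], [0, 0, -0.1], 0]
    - [[0, 0, 0], [0, 0, 0], 0]

```text
t: 21.0
tool_pos: [0.5481, 0.3005, 0.1967]
tool_rot: [-1.187, 1.217, 1.181]
contact_force: [1.2, -0.1, -0.9]
opening: 0.0196
```

```bash
python3 - <<'E'
from h import *
o=get_obs(); print(o["t"],o["tool_pos"],turn_to(Rdown(np.radians(-1.9))),o["contact_force"],(np.array([.547,.300,.191])-o["tool_pos"])/.02,o["wrist_torque"])
E
```

```text
21.0 [0.54811426 0.30045051 0.19670177] [-0.03  0.07 -0.01] [ 1.17726783 -0.14880115 -0.94624861] [-0.05571312 -0.02252539 -0.28508836] [-0.01868559  0.05978205  0.00163606]
```

Call:
carry_out:
  increments:
    - [[-0.02, 0.05, 0], [0, 0, -0.12], 0]
    - [[0, 0, 0], [0, 0, 0], 0]

```text
t: 21.2
tool_pos: [0.5482, 0.3005, 0.1944]
tool_rot: [-1.186, 1.222, 1.184]
contact_force: [-0.4, -0.5, 0.6]
opening: 0.02
```

Call:
carry_out:
  increments:
    - [[0, 0, 0], [0, 0, -0.1], 0]
    - [[0, 0, 0], [0, 0, 0], 0]

```text
t: 21.4
tool_pos: [0.5482, 0.3005, 0.1922]
tool_rot: [-1.186, 1.222, 1.184]
contact_force: [-0.3, 0.1, -0.2]
opening: 0.0201
```

```bash
python3 - <<'E'
from h import *
o=get_obs(); print(o["t"],o["tool_pos"],turn_to(Rdown(np.radians(-1.9))),o["contact_force"],(np.array([.547,.300,.191])-o["tool_pos"])/.02,o["wrist_torque"])
E
```

```text
21.4 [0.54816839 0.30051559 0.19222687] [-0.01  0.02 -0.01] [-0.26801241  0.13218209 -0.1607574 ] [-0.05841942 -0.02577955 -0.06134342] [-0.05200083  0.02398729 -0.00137525]
```

Call:
carry_out:
  increments:
    - [[0, 0, 0], [0, 0, -0.06], 0]
    - [[0, 0, 0], [0, 0, 0], 0]

```text
t: 21.6
tool_pos: [0.5482, 0.3005, 0.1909]
tool_rot: [-1.186, 1.222, 1.184]
contact_force: [-0.2, -0.5, -0.3]
opening: 0.0192
```

Call:
carry_out:
  increments:
    - [[0, 0, 0], [0, 0, -0.05], 0]
    - [[0, 0, 0], [0, 0, 0], 0]

```text
t: 21.8
tool_pos: [0.5482, 0.3005, 0.1898]
tool_rot: [-1.186, 1.222, 1.184]
contact_force: [0.1, 0.1, -0.4]
opening: 0.0192
```

Call:
carry_out:
  increments:
    - [[0, 0, 0], [0, 0, -0.05], 0]
    - [[0, 0, 0], [0, 0, 0], 0]

```text
t: 22.0
tool_pos: [0.5485, 0.3006, 0.1898]
tool_rot: [-1.186, 1.222, 1.184]
contact_force: [0.1, 0.4, -0.6]
opening: 0.0197
```

Call:
carry_out:
  increments:
    - [[0, 0, 0], [0, 0, -0.05], 0]
    - [[0, 0, 0], [0, 0, 0], 0]

```text
t: 22.2
tool_pos: [0.5488, 0.3008, 0.1897]
tool_rot: [-1.186, 1.222, 1.183]
contact_force: [0.6, -0.5, -0.3]
opening: 0.0196
```

Call:
carry_out:
  increments:
    - [[0, 0, 0], [0, 0, -0.1], 0]
    - [[0, 0, 0], [0, 0, 0], 0]

```text
t: 22.4
tool_pos: [0.5493, 0.301, 0.19]
tool_rot: [-1.186, 1.222, 1.183]
contact_force: [0.8, 0.1, -0.2]
opening: 0.0195
```

```bash
python3 - <<'E'
from h import *
o=get_obs(); print(o["t"],o["tool_pos"],turn_to(Rdown(np.radians(-1.9))),o["contact_force"],o["wrist_torque"],o["effort"].round(2))
im,d=get_image("scene")
cv2.imwrite("pics/s14.png",cv2.resize(im[230:320,380:470],None,fx=6.5,fy=6.5,interpolation=cv2.INTER_CUBIC))
E
```

```text
22.4 [0.54925228 0.30097847 0.19002948] [-0.01  0.03 -0.01] [ 0.7746613   0.14654194 -0.22559067] [-0.00352352  0.02697742 -0.0079453 ] [ 2.000e-02 -4.398e+01 -3.194e+01 -1.000e-02  8.000e-02  0.000e+00]
```

View pics/s14.png

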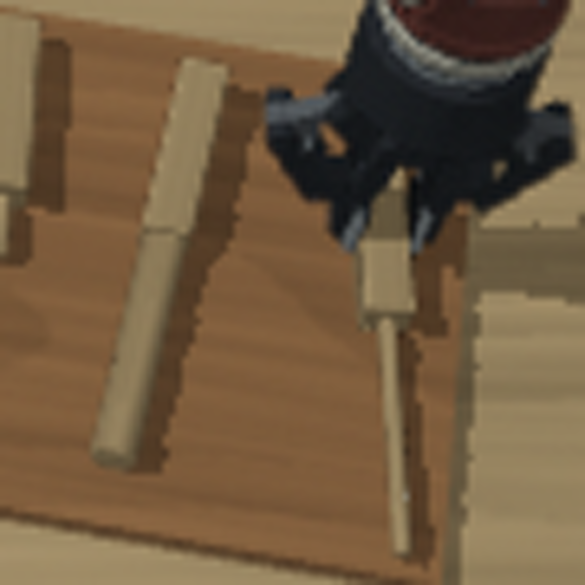

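The picture and the stalled height (about 0.190 m, the same as at the grasp) show the handle resting on the board. I release and go straight up.

Call:
carry_out:
  increments:
    - [[0, 0, 0], [0, 0, 0], 0.3]
    - [[0, 0, 0], [0, 0, 0], 0.4]
    - [[0, 0, 0], [0, 0, 0], 0.6]
    - [[0, 0, 0], [0, 0, 0], 0.6]
    - [[0, 0, 0], [0, 0, 0], 0.6]
    - [[0, 0, 0], [0, 0, 0], 0.6]
  squeeze: 20

```text
t: 23.05
tool_pos: [0.5489, 0.3008, 0.1884]
tool_rot: [-1.186, 1.222, 1.184]
contact_force: [-0.8, -0.4, -0.5]
opening: 0.0513
```

Call:
carry_out:
  increments:
    - [[0, 0, 0], [0, 0, 0.3], 0.6]
    - [[0, 0, 0], [0, 0, 0.8], 0.6]
    - [[0, 0, 0], [0, 0, 1], 0.6]
    - [[0, 0, 0], [0, 0, 1], 0.6]
    - [[0, 0, 0], [0, 0, 1], 0.6]
    - [[0, 0, 0], [0, 0, 1], 0.6]
    - [[0, 0, 0], [-0.5, 0.5, 1], 0.6]
    - [[0, 0, 0], [-0.8, 0.8, 0.8], 0.6]

```text
t: 23.85
tool_pos: [0.5226, 0.3254, 0.3378]
tool_rot: [-1.184, 1.222, 1.18]
contact_force: [0.7, -0.9, 0.1]
opening: 0.0509
```

Call:
carry_out:
  increments:
    - [[0, 0, 0], [-1, 1, 0], 0.6]
    - [[0, 0, 0], [-1, 1, 0], 0.6]
    - [[0, 0, 0], [-1, 1, 0], 0.6]
    - [[0, 0, 0], [-1, 1, 0], 0.6]
    - [[0, 0, 0], [-1, 1, 0], 0.6]
    - [[0, 0, 0], [-0.5, 0.5, 0], 0.6]
    - [[0, 0, 0], [0, 0, 0], 0.6]
    - [[0, 0, 0], [0, 0, 0], 0.6]

```text
t: 24.65
tool_pos: [0.4083, 0.4402, 0.3568]
tool_rot: [-1.185, 1.197, 1.172]
contact_force: [0.1, 0.1, 0.1]
opening: 0.0515
```

```bash
python3 - <<'E'
from h import *
for n in("scene","top"):
    im,d=get_image(n); cv2.imwrite(f"pics/{n}_end.png",im); np.save(n+"_end.npy",im)
im=lid(); print(get_obs()["t"])
E
```

```text
lid pts [[-0.0, 103.0], [5.0, 108.0], [8.0, 96.0], [16.0, 103.0], [93.0, 101.0], [135.0, 91.0], [148.0, 130.0], [182.0, 234.0], [185.0, 240.0], [189.0, 235.0]]
lid pts [[1.0, 103.0], [7.0, 99.0], [9.0, 100.0], [29.0, 103.0], [73.0, 101.0], [119.0, 107.0], [175.0, 201.0], [183.0, 234.0], [187.0, 235.0]]
24.8
```

View pics/scene_end.png

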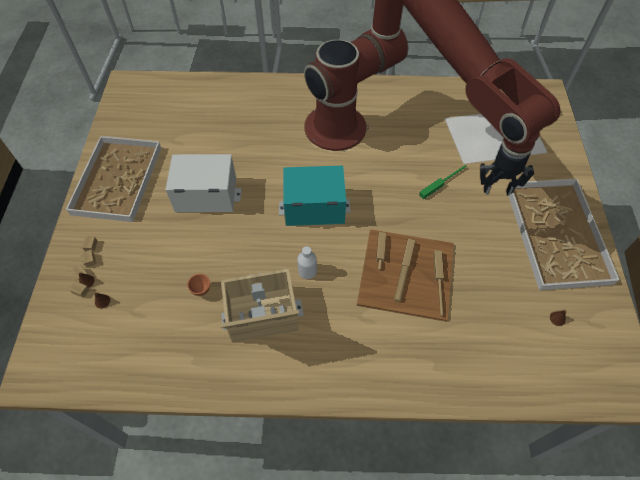

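View pics/top_end.png

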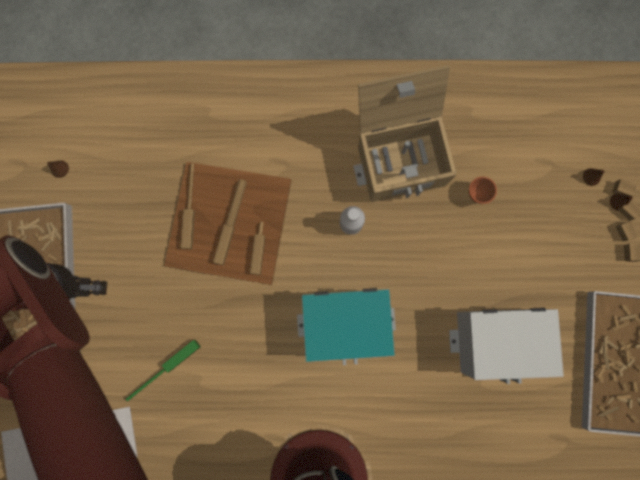

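The pictures show the lid leaning open at the plywood box, (405,100) in the top view. The rod lies flat on the board, from (187,230) to (191,166). The other tools, the glue bottle (352,220), the bowl (482,190) and the green tool have not moved, and the gripper is clear. I hand the job in.

```bash
python3 -c "
from station import *
print(finish_job())"
```

```text
the job is handed in; nothing more can be done
None
```

The job is done and handed in at about 24.8 s of the 67 s allowed.

I took the long thin-shafted tool from the board and pushed its shaft through the slot of the plywood box. I pressed the latch until the lid sprang ajar; the push force reached about 6 N. Then I swung the lid over with the shaft, laid the tool back in its old place and moved the arm clear.

**Last checks:**
- **Lid:** it rests open by itself at about 1.95 rad, its stop. The front edge is 186 mm behind the front face and 235 mm above the table, and it was unchanged between two looks.
- **Tool:** it lies flat on the board where it started.
- **Other things:** the other two tools, the glue bottle, the bowl and the green look-alike appear unmoved in both cameras.

**One check disagreed:** when I set the tool down, the force reading showed no clear contact. I took the descent stalling at the same height as the grasp as the sign that it was resting on the board. The pictures after release agree with that.

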